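Post the finished spice jars into the glass bin

ROBOT

A 6-joint arm with a two-finger parallel gripper is mounted at the origin on a cart in front of the work surface, level with it; the furniture and walls round the work are solid. World frame = base frame: x ahead of the robot, y to its left, z up, the work surface at z = 0. Lengths are in m, angles in rad, forces in N, time in s.
With the tool pointing down it reaches from about 0.35 to 0.975 m from the base axis. Payload 4.9 kg.
Tool frame: the origin (TCP) lies at the very end of the fingers, on their centre line; the grasp point (between the pads) lies 19 mm behind it (manip.grasp_offset is the distance from the TCP to the grasp point, in m); z points along the fingers, y is the line along which they close (so a half turn about z gives the same grasp; the last joint's range is limited). The gripper opens to 85 mm and grips with 20 to 120 N. Pads are 22 mm wide; open, the fingers measure 114 mm over their backs; the gripper's body (76 mm by 85 mm) begins 54 mm behind the grasp point. The pads swing forward as they close: fully open they stand 13 mm farther back than shut.
Start: joints at [1.08, 0.053, 1.613, -0, 1.476, -0.119], TCP at [0.227, 0.582, 0.205] pointing down, gripper open.
Joint ranges: [-3.01, 3.01], [-1.01, 2.22], [0.06, 2.58], [-1.02, 4.17], [0.09, 2.62], [-3.14, 3.14]. Speed limits (rad/s): [2.57, 2.57, 3.14, 3.14, 3.14, 3.14].

INTERFACE

Orientations are given as a unit quaternion [w, x, y, z].
In Python, from plant import manip, eyes, job_done, models gives the robot as it stands.
- The arm moves only by the tool servo_tool, never from a script. Its argument "motion" is one flat list of numbers, 5 for each row, row after row: the opening, from -1 (shut) to 1 (fully open), then the shift along the tool's x, y, z normalised to -1 to 1, where 1 is 120 mm, then the turn about the tool's z normalised to -1 to 1, where 1 is 45 degrees. A call has 1 to 5 rows; each row is the pose to reach, as a shift and turn from the pose commanded when the call began, along the tool's axes at that moment; what a row does not reach only later rows make up. A row lasts 1/8 s, in which the tool goes at most 62.5 mm and 10.7 degrees, less where a joint would pass 70% of its speed; a pose out of reach is approached as far as the arm can. A call with a number of a shift or a turn outside -1 to 1 is refused whole. A call with a gripper value outside its range is refused whole. The fingers move at their own pace and stop on an object; the grip force is fixed at half the most. Time passes only in rows, so rows that repeat a pose let the fingers close. It gives the time, the measured TCP pose, the force, the opening and the grip force at its end, in the units of the state.
- manip.state(): the state, without advancing time (a new reading comes with each control period).
- eyes.grab_frame(name): name is "scene" or "side" or "wrist"; returns (picture, depth): 420x560x3 uint8, red, green, blue; 420x560 float32, m along the optical axis (not along the pixel's ray), 0 where there is no reading.
- eyes.camera_params(name): a dict with "fov_y" (degrees; the focal length in pixels is half the picture's height over the tangent of half this angle, whatever the lens; pixels are square), "cx", "cy" (the principal point, pixels), "D" ([k1, k2, p1, p2, k3] as OpenCV has them; the pictures are not rectified), "pose" (4x4, takes a point from camera to world coordinates); the wrist camera has in their place "T_tool_cam" (4x4, takes a point from camera to tool coordinates, whose origin is the TCP and whose axes are the flange's). Camera axes: x right, y up, looking along -z (the intrinsics and any distortion apply to the point x, -y, -z); pixel columns grow to the right and rows downward; lengths in m; the calibration is good to about 2 mm. A picture is of the moment at which its call begins: read the wrist's pose just before it. camera_params takes no time and is no camera call.
- job_done(): hands the job in; it is judged then, once.
Trained networks look in the newest picture that a camera, given by its name, has taken for a name from the list of things; names that differ only in an ending like _2 or _b are one class to them, and where a whole thing is asked for, a point or a joint stands for the part that bears it (a point fixed in the world has none). Each returns a list of dicts, best first, with "p" (0 to 1); they miss things now and then, are a little off and sometimes report something else, mostly with a low value. They report only what shows in the picture. A call takes as long as a camera call. They do not tell look-alikes from the thing itself.
- models.regions_of(camera, label): "mask" (420x560 bool, what is visible of it) and "pixel" ([column, row] in pixels, amid what is visible of it).
The state is a dict: "time": time; "joint_pos": joint angles; "joint_vel": joint speeds; "joint_efforts": joint torques, N m; "tool_pos": TCP position; "tool_rot": TCP orientation; "contact_force": force on the tool from outside, world axes, zero at the start; "ft_torque": the same for the moment, N m; "gripper_width": opening from 0.0 (shut) to 1.0 (fully open); "grasp_force": force on a finger pad.
Only numpy, scipy, OpenCV 4.12 (cv2) and the standard library are available. Lean on these libraries where they do the work, as an engineer would, in place of code of your own. Each camera call takes 0.05 s, during which the arm holds its last target. There are 200 camera calls.

TASK

The two spice jars that stand out on the front part of the counter are finished (those by the back wall stay). Put both, one after the other, into the glass-recycling bin through the spring flap in its sloping face: push the flap in with the jar, keep it open while the jar goes right through, let go inside, and draw back so that the flap springs shut each time. Leave the other things on the counter standing where they are.

Things in the scene. Friction and masses are not known exactly. Their poses are not given: they have to be found in the camera images.
- spice_a: First spice jar: a closed upright round jar, 46 mm in diameter, 106 mm tall, with a plain cap (45 mm across) over the top 20 mm; about 0.11 kg; one of the two spice jars that must go into the bin. Origin: centre of its underside; z along the jar, to the cap.
- spice_b: Second spice jar: a closed upright round jar, 46 mm in diameter, 106 mm tall, with a plain cap (45 mm across) over the top 20 mm; about 0.11 kg; one of the two spice jars that must go into the bin. Origin: centre of its underside; z along the jar, to the cap.
- spice_a_mid (a point): Centre of the first spice jar, on its axis 53 mm above its underside.
- spice_b_mid (a point): Centre of the second spice jar, on its axis 53 mm above its underside.
- jar_bin: The glass-recycling bin: closed steel box fixed to the counter, 220 mm wide (y), from 59 mm before (-x) to 145 mm behind its origin. Front wall 154 mm high; from there a flat grey face slopes up and back at 38 degrees to 258 mm height at x = 75 mm, then a flat top. Only opening: the mouth. Origin: on the counter, straight below the mouth's centre; x to the bin's back, z up.
- jar_mouth: Mouth in the sloping face: hole 60 mm (x, up the slope) by 150 mm (y, across), plate 5 mm thick. Origin: its centre, outer face, 200 mm above the counter. z points squarely out, up and to the robot, 38 degrees from vertical. A jar passes only lengthwise, nearly along -z, open fingers only side by side along y. Inside, 120 mm along -z is free; a jar let go wholly past the plate drops down.
- jar_flap (a joint): Angle of the flap that fills the mouth, rad: 0 shut (flush), up to 1.4 pushed right in. Hinged along the mouth's upper edge (x = +29 mm), it swings inwards only. A spring always drives it shut: 0.07 N m at 0, 0.15 N m at 1.3 rad, 1 to 3 N at its free edge: more than a jar's weight. It grips a jar left halfway.
- flap_edge (a point): Middle of the flap's free (lower) edge, 58 mm from the hinge.
- pepper_mill: Bystander: a dark wooden pepper mill, 58 mm in diameter, 150 mm tall. Origin: centre of its underside.
- honey_jar: Bystander: a wide jar, 71 mm in diameter, 110 mm tall. Origin: centre of its underside.
- tuna: Bystander: a low tin, 86 mm in diameter, 40 mm high. Origin: centre of its underside.
- tin_a: Bystander: a food tin, 75 mm in diameter, 110 mm high. Origin: centre of its underside.
Things that resemble listed ones, but are neither listed nor needed, are in the scene too. Leave any blue or purple look-alike of the spice_a alone.

How it is judged:
By the outcome, as a careful person would: the job done as asked, in the order asked, and still so for the second after the job is handed in, with the robot touching nothing.
It also fails if it takes over 67 s, if anything falls off the work surface, if the arm or the gripper's body presses on something with over 40 N, if the wrist force passes 120 N, or if a joint passes its speed limit or range.

## Working session

There is one attempt and no reset: what is moved stays moved. The work goes in short steps, Python scripts to look and compute and a tool call to move; the robot and the scene stay as the last step left them, time stands still between calls to the robot, and variables do not carry over. Pictures are saved under pics/ and viewed, at most 10 in all, crops included, and the job is handed in when it is done.

Besides the shell and the picture viewer there is one more tool, called after "Call:" as name(argument=value, ...) on one line, values as JSON. servo_tool: Moves the arm, as the interface text tells. Its arguments: {"type":"object","properties":{"motion":{"type":"array","items":{"type":"number","minimum":-1,"maximum":1}}},"required":["motion"]}

```bash
mkdir -p pics; ls; cat > h.py <<'E'
import numpy as np,cv2
from plant import manip,eyes,models
from scipy.spatial.transform import Rotation as R
def K(n):
    p=eyes.camera_params(n);f=210/np.tan(np.radians(p['fov_y'])/2)
    return np.array([[f,0,p['cx']],[0,f,p['cy']],[0,0,1.]]),np.array(p['D'],float)
def pose(n):
    p=eyes.camera_params(n)
    if 'pose' in p: return np.array(p['pose'])
    s=manip.state();T=np.eye(4);T[:3,:3]=R.from_quat(np.roll(s['tool_rot'],-1)).as_matrix();T[:3,3]=s['tool_pos']
    return T@np.array(p['T_tool_cam'])
def cloud(n,depth,mask,T):
    k,D=K(n);v,u=np.nonzero(mask&(depth>0));z=depth[v,u]
    q=cv2.undistortPoints(np.stack([u,v],1).astype(float)[:,None],k,D)[:,0]
    P=np.stack([q[:,0]*z,-q[:,1]*z,-z],1)
    return P@T[:3,:3].T+T[:3,3]
def proj(n,X,T):
    k,D=K(n);C=(np.atleast_2d(X)-T[:3,3])@T[:3,:3];C=C*[1,-1,-1]
    return cv2.projectPoints(C[:,None],np.zeros(3),np.zeros(3),k,D)[0][:,0]
def save(n,im): cv2.imwrite('pics/'+n+'.png',im[:,:,::-1])
E
python3 - <<'E'
from h import *
s=manip.state();print({k:np.round(v,3).tolist() for k,v in s.items()},manip.grasp_offset)
im=[]
for n in('scene','side'):
    T=pose(n);c,d=eyes.grab_frame(n);im.append(c);print(n,np.round(T,3).tolist(),(d>0).mean())
    for l in('spice_a','jar_bin','jar_mouth','pepper_mill','honey_jar','tuna','tin_a'):
        for r in models.regions_of(n,l):
            P=cloud(n,d,r['mask'],T)
            if len(P): print(l,round(r['p'],2),np.round(r['pixel']),r['mask'].sum(),np.round(np.median(P,0),3),np.round(np.percentile(P,[2,98],axis=0),3).tolist())
save('scene0',im[0]);save('side0',im[1])
E
```

```text
pics
{'time': 0.0, 'joint_pos': [1.08, 0.053, 1.614, -0.0, 1.476, -0.119], 'joint_vel': [-0.002, 0.002, 0.002, 0.0, 0.002, -0.001], 'joint_efforts': [0.0, -39.368, -37.018, -0.0, 0.007, -0.0], 'tool_pos': [0.227, 0.582, 0.204], 'tool_rot': [-0.0, 0.185, 0.983, -0.001], 'contact_force': [-0.514, -0.442, 0.334], 'ft_torque': [-0.04, -0.01, 0.01], 'grasp_force': 0.0, 'gripper_width': 1.003} 0.0187
scene [[0.565, 0.645, -0.514, -0.389], [-0.825, 0.44, -0.355, -0.607], [-0.003, 0.625, 0.781, 1.455], [0.0, 0.0, 0.0, 1.0]] 0.9957440476190477
spice_a 0.84 [383. 275.] 419 [ 0.476 -0.399  0.078] [[0.466, -0.418, 0.005], [0.508, -0.376, 0.11]]
spice_a 0.84 [217. 172.] 347 [0.527 0.269 0.073] [[0.516, 0.254, 0.007], [0.555, 0.297, 0.11]]
spice_a 0.81 [413. 294.] 442 [ 0.461 -0.496  0.084] [[0.452, -0.517, 0.008], [0.493, -0.474, 0.11]]
spice_a 0.8 [385. 313.] 431 [ 0.368 -0.453  0.09 ] [[0.358, -0.473, 0.008], [0.399, -0.431, 0.11]]
jar_bin 0.76 [296. 192.] 7481 [ 0.534 -0.048  0.19 ] [[0.452, -0.149, 0.018], [0.67, 0.074, 0.261]]
jar_mouth 0.61 [293. 184.] 3650 [ 0.535 -0.036  0.203] [[0.463, -
[... 1161 characters left out ...]
.384, 0.11]]
spice_a 0.57 [252. 184.] 286 [0.534 0.263 0.069] [[0.518, 0.252, 0.006], [0.56, 0.3, 0.109]]
jar_bin 0.98 [303. 204.] 6523 [ 0.549 -0.088  0.173] [[0.455, -0.152, 0.015], [0.68, 0.069, 0.26]]
jar_mouth 0.83 [292. 191.] 2583 [ 0.537 -0.042  0.202] [[0.465, -0.144, 0.151], [0.608, 0.076, 0.254]]
pepper_mill 0.91 [221. 168.] 348 [0.467 0.408 0.066] [[0.448, 0.395, 0.004], [0.496, 0.43, 0.141]]
honey_jar 0.83 [332. 270.] 736 [ 0.52  -0.31   0.086] [[0.499, -0.333, 0.009], [0.566, -0.27, 0.112]]
tuna 0.75 [228. 195.] 388 [0.417 0.261 0.035] [[0.381, 0.232, 0.001], [0.462, 0.323, 0.043]]
tin_a 0.91 [305. 278.] 873 [ 0.42  -0.315  0.087] [[0.396, -0.333, 0.006], [0.463, -0.264, 0.112]]
```

```bash
python3 - <<'E'
import cv2
a=cv2.imread('pics/scene0.png')
cv2.imwrite('pics/scene_v.png',cv2.resize(a,(800,600),interpolation=cv2.INTER_CUBIC))
E
```

```text
(no output)
```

View pics/scene_v.png

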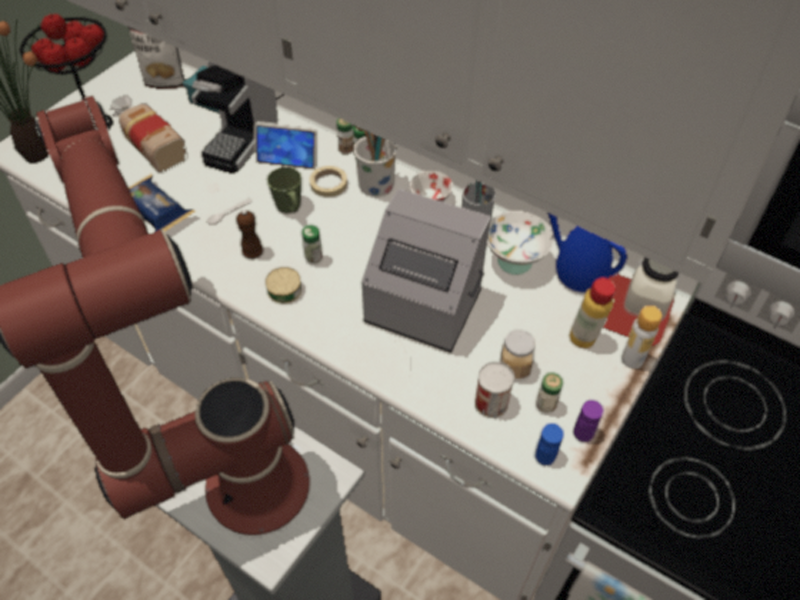

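The spice_a class shows at scene pixels (217,172) and (383,275), both green-capped; (385,313) is blue and (413,294) purple, so those two are look-alikes and stay. I take the first two, then confirm them in a crop and fit the geometry.

```bash
python3 - <<'E'
from h import *
from scipy.optimize import least_squares
crops=[];Q={}
for n in('scene','side'):
    T=pose(n);c,d=eyes.grab_frame(n)
    for r in models.regions_of(n,'spice_a'):
        P=cloud(n,d,r['mask'],T);P=P[P[:,2]>.01]
        f=least_squares(lambda p:np.hypot(P[P[:,2]<.085][:,0]-p[0],P[P[:,2]<.085][:,1]-p[1])-.023,P[:,:2].mean(0)+[.01,.005],loss='soft_l1',f_scale=.003).x
        t=P[P[:,2]>.1];print(n,np.round(r['pixel']),np.round(c[r['mask']&(d>0)].mean(0)),'body fit',np.round(f,4),'top mean',np.round(t.mean(0),4),len(t))
        if n=='scene':
            u,v=map(int,r['pixel']);crops.append(cv2.resize(c[v-30:v+30,u-30:u+30],(390,290),interpolation=cv2.INTER_CUBIC))
    T=pose(n)
    m=np.zeros(d.shape,bool);m[120:270,220:400]=1
    P=cloud(n,d,m,T);P=P[(P[:,0]>.43)&(P[:,0]<.72)&(abs(P[:,1]+.037)<.13)]
    s=P[(P[:,2]>.165)&(P[:,2]<.247)&(P[:,0]<.6)]
    # sloping face, robust plane
    w=np.ones(len(s),bool)
    for _ in range(6):
        cen=s[w].mean(0);nv=np.linalg.svd(s[w]-cen,full_matrices=False)[2][2];nv*=np.sign(nv[2]);e=(s-cen)@nv;w=abs(e)<.003
    fr=P[(P[:,2]>.03)&(P[:,2]<.14)&(P[:,0]<.5)]
    top=P[(P[:,2]>.252)]
    print(n,'slope n',np.round(nv,4),'tilt',np.degrees(np.arccos(nv[2])),'yaw',np.degrees(np.arctan2(-nv[1],-nv[0])),'x at z=.2,y=-.037',(cen[0]-(nv[2]*(.2-cen[2])+nv[1]*(-.037-cen[1]))/nv[0]),'y ext',np.percentile(s[w][:,1],[.5,99.5]),'frontx',np.median(fr[:,0]),np.polyfit(fr[:,1],fr[:,0],1),'top',np.median(top[:,2]),np.percentile(top[:,1],[1,99]))
    # flap (darker) inside face
    k,D=K(n)
    o=np.median(P[:,2])
    save(n+'1',c)
cv2.imwrite('pics/crops.png',np.vstack([np.hstack(crops[:2]),np.hstack(crops[2:4])])[:,:,::-1])
E
```

```text
scene [382. 311.] [ 57.  82. 129.] body fit [ 0.3827 -0.4507] top mean [ 0.3811 -0.4516  0.1049] 175
scene [412. 297.] [101.  65. 107.] body fit [ 0.4764 -0.4944] top mean [ 0.4751 -0.495   0.1051] 171
scene [385. 277.] [126. 124.  99.] body fit [ 0.4917 -0.3964] top mean [ 0.4881 -0.3956  0.1058] 147
scene [214. 174.] [113. 121. 101.] body fit [0.54   0.2796] top mean [0.5374 0.2768 0.1056] 103
scene slope n [-0.5991 -0.1191  0.7918] tilt 37.648739816924525 yaw 11.241238081999441 x at z=.2,y=-.037 0.5291169502808076 y ext [-0.14602195  0.076924  ] frontx 0.4701105118198484 [-0.18907805  0.46027102] top 0.25860633772717967 [-0.16343699  0.0877968 ]
side [324. 321.] [33. 53. 92.] body fit [ 0.3856 -0.4515] top mean [ 0.3839 -0.4534  0.1067] 183
side [355. 319.] [65. 32. 71.] body fit [ 0.4801 -0.4945] top mean [ 0.4765 -0.4966  0.1064] 167
side [252. 182.] [74. 78. 62.] body fit [0.5418 0.2792] top mean [0.541  0.2745 0.1058] 62
side [340. 300.] [89. 85. 64.] body fit [ 0.4936 -0.3958] top mean [ 0.4895 -0.4004  0.1057] 128
side slope n [-0.5965 -0.1213  0.7934] tilt 37.49738898686028 yaw 11.495250033746066 x at z=.2,y=-.037 0.5301090441859492 y ext [-0.14870163  0.07640316] frontx 0.47306994836744604 [-0.19397575  0.46230465] top 0.3570355936704594 [-0.16475074  0.08670438]
```

View pics/crops.png

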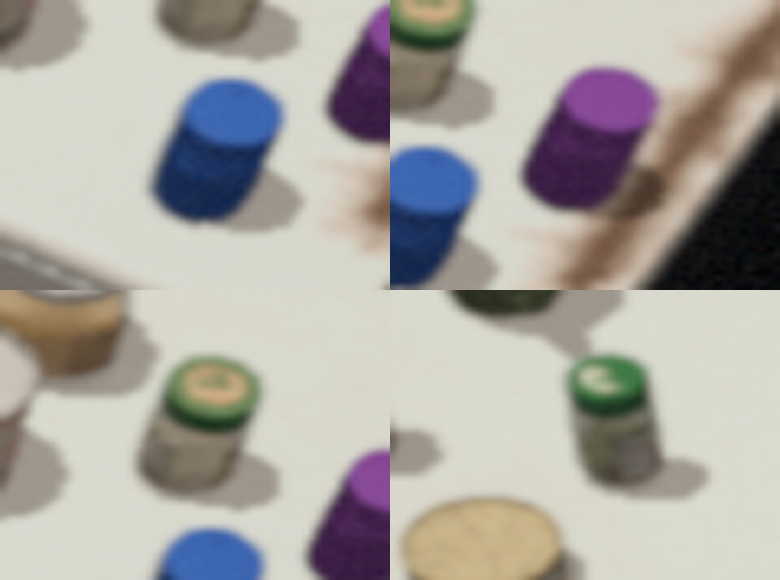

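```bash
python3 - <<'E'
from h import *
ps=np.radians(11.2);bx=np.array([np.cos(ps),np.sin(ps)]);by=np.array([-np.sin(ps),np.cos(ps)])
for n in('scene','side'):
    T=pose(n);c,d=eyes.grab_frame(n)
    r=models.regions_of(n,'jar_bin')[0]
    P=cloud(n,d,np.ones(d.shape,bool),T);idx=np.stack(np.nonzero(d>0),1)
    u=P[:,:2]@bx;v=P[:,:2]@by;z=P[:,2]
    m=(abs(v+.14)<.14)&(z>.16)&(z<.25)&(u>.42)&(u<.62)
    # slope plane z=.2+(u-u0)*tan37.8
    u0=np.median((u-(z-.2)/np.tan(np.radians(37.8)))[m&(abs(v+.14)<.08)])
    e=(z-.2)-(u-u0)*np.tan(np.radians(37.8));m&=abs(e)<.006
    mt=(abs(z-.258)<.006)&(u>.5)&(u<.75)&(abs(v+.14)<.16)
    mf=(z>.03)&(z<.14)&(abs(v+.14)<.09)&(u<.49)&(u>.4)
    print(n,'u0',u0,'slope v',np.percentile(v[m],[.5,2,98,99.5]),'top v',np.percentile(v[mt],[1,99]),'front u',np.median(u[mf]))
    # flap: darkness in slope plane
    g=c[tuple(idx[m].T)].mean(1);s=(u[m]-u0)/np.cos(np.radians(37.8));vv=v[m]
    for name,a in(('s',s),('v',vv)):
        other=(vv if name=='s' else s); cen=-.14 if name=='s' else 0
        sel=abs(other-cen)<(.05 if name=='s' else .02)
        b=np.arange(a.min(),a.max(),.008);k=np.digitize(a[sel],b)
        print(name,[(round(float(b[i-1])*1000),int(g[sel][k==i].mean())) for i in range(1,len(b)) if (k==i).sum()>3])
E
```

```text
scene u0 0.5116309240788747 slope v [-0.24729437 -0.24462709 -0.03242144 -0.02904782] top v [-0.24712095 -0.03111382] front u 0.4508912740309875
s [(-72, 129), (-64, 130), (-56, 130), (-48, 127), (-40, 89), (-32, 81), (-24, 103), (-16, 84), (-8, 81), (0, 82), (8, 82), (16, 83), (24, 92), (32, 99), (40, 127), (48, 130), (56, 131), (64, 131), (72, 131), (80, 131)]
v [(-249, 120), (-241, 130), (-233, 130), (-225, 108), (-217, 70), (-209, 80), (-201, 81), (-193, 83), (-185, 82), (-177, 84), (-169, 84), (-161, 86), (-153, 86), (-145, 83), (-137, 85), (-129, 84), (-121, 85), (-113, 87), (-105, 84), (-97, 84), (-89, 84), (-81, 82), (-73, 82), (-65, 66), (-57, 111), (-49, 129), (-41, 130)]
side u0 0.5127292325990553 slope v [-0.25026946 -0.24745292 -0.0336842  -0.02934849] top v [-0.25030504 -0.03199987] front u 0.4529892044229881
s [(-72, 99), (-64, 100), (-56, 100), (-48, 101), (-40, 64), (-32, 54), (-24, 80), (-16, 61), (-8, 58), (0, 57), (8, 59), (16, 58), (24, 65), (32, 66), (40, 97), (48, 100), (56, 100), (64, 101), (72, 100), (80, 101)]
v [(-252, 77), (-244, 101), (-236, 101), (-228, 90), (-220, 34), (-212, 56), (-204, 57), (-196, 59), (-188, 60), (-180, 62), (-172, 61), (-164, 60), (-156, 62), (-148, 62), (-140, 60), (-132, 65), (-124, 67), (-116, 63), (-108, 62), (-100, 65), (-92, 64), (-84, 58), (-76, 58), (-68, 47), (-60, 69), (-52, 100), (-44, 98), (-36, 108)]
```

Both crops (bottom row) show the two green-capped labelled jars, A at (0.540, 0.278) and B at (0.491, −0.397); the top row shows the blue and purple decoys. The bin is yawed 11.2° with its mouth at (0.529, −0.037, 0.200). The tool can't tilt, so I plan to grip each jar near its top, pivot it in the fingers against the bin's front edge, turn it half round, and push it in. Moving to A now.

Call:
servo_tool(motion=[1,-0.84,-0.355,0,0,1,-0.84,-0.355,0,0,1,-0.84,-0.355,0,0])

```text
time: 1.58
tool_pos: [0.3074, 0.5043, 0.2055]
tool_rot: [0.0, 0.187, 0.982, -0.0]
contact_force: [-0.9, 0.0, 0.3]
gripper_width: 1.003
grasp_force: 0.0
```

Call:
servo_tool(motion=[1,-0.84,-0.355,0,0,1,-0.84,-0.355,0,0,1,-0.84,-0.355,0,0])

```text
time: 1.95
tool_pos: [0.3852, 0.4287, 0.2055]
tool_rot: [0.0, 0.186, 0.982, 0.0]
contact_force: [0.3, -0.1, 0.1]
gripper_width: 1.002
grasp_force: 0.0
```

Call:
servo_tool(motion=[1,-0.84,-0.355,0,0,1,-0.84,-0.355,0,0,1,-0.84,-0.355,0,0])

```text
time: 2.33
tool_pos: [0.4633, 0.3529, 0.2054]
tool_rot: [-0.0, 0.186, 0.983, 0.0]
contact_force: [0.3, 0.3, -0.1]
gripper_width: 0.999
grasp_force: 0.0
```

Call:
servo_tool(motion=[1,-0.84,-0.355,0,-0.72,1,-0.84,-0.355,0,-0.72,1,-0.84,-0.355,0,-0.72,1,-0.84,-0.355,0,-0.72,1,-0.84,-0.355,0,-0.72])

```text
time: 2.95
tool_pos: [0.5399, 0.2786, 0.2053]
tool_rot: [-0.0, -0.097, 0.995, 0.0]
contact_force: [-0.1, 0.4, 0.3]
gripper_width: 0.994
grasp_force: 0.0
```

```bash
cat >> h.py <<'E'
ps=np.radians(11.2);bx=np.array([np.cos(ps),np.sin(ps)]);by=np.array([-np.sin(ps),np.cos(ps)])
M=np.array([.512,-.139,.200])  # mouth in (u,v,z)
def to(X,psi=None):
    s=manip.state();r=R.from_quat(np.roll(s['tool_rot'],-1)).as_matrix()
    d=(np.array(X)-s['tool_pos'])@r/.12
    cur=np.degrees(np.arctan2(r[1,1],r[0,1]))
    print('t',round(s['time'],2),'tcp',np.round(s['tool_pos'],4),'psi',round(cur,1),'tz',np.round(r[:,2],3),'units',np.round(d,3),'turn',None if psi is None else round(((cur-psi+180)%360-180)/45,3),'F',np.round(s['contact_force'],1),'w',round(s['gripper_width'],3),'gf',round(s['grasp_force'],1))
def uv(u,v,z): return np.r_[u*bx+v*by,z]
def now():
    p=manip.state()['tool_pos'];print('uvz',np.round([p[:2]@bx,p[:2]@by,p[2]],4))
E
python3 - <<'E'
from h import *
to([.5395,.2775,.15],101.2)
T=pose('wrist');c,d=eyes.grab_frame('wrist');save('w0',c)
for r in models.regions_of('wrist','spice_a'):
    P=cloud('wrist',d,r['mask'],T);t=P[P[:,2]>.1]
    print(r['p'],np.round(r['pixel']),np.round(t.mean(0),4),np.round(np.percentile(t,[1,99],axis=0),4))
E
```

```text
t 2.95 tcp [0.5399 0.2786 0.2053] psi 101.1 tz [-0.  0. -1.] units [ 0.005 -0.008  0.461] turn -0.003 F [-0.1  0.4  0.3] w 0.994 gf 0.0
0.68 [275. 195.] [0.5415 0.2795 0.1059] [[0.521  0.2588 0.1013]
 [0.5634 0.3005 0.1077]]<stdin>:6: RuntimeWarning: Mean of empty slice.
  ret = um.true_divide(
Traceback (most recent call last):
IndexError: index -1 is out of bounds for axis 0 with size 0
```

The jar is within 2 mm of straight below; going down to TCP z = 0.080 and gripping near the top.

Call:
servo_tool(motion=[1,-0.01,0,0.4,0,1,-0.01,0,0.6,0,1,-0.01,0,0.6,0])

```text
time: 3.42
tool_pos: [0.5398, 0.2772, 0.1306]
tool_rot: [-0.003, -0.097, 0.995, -0.001]
contact_force: [-0.2, -0.1, 0.5]
gripper_width: 1.0
grasp_force: 0.0
```

Call:
servo_tool(motion=[1,0,0,0.3,0,1,0,0,0.44,0,1,0,0,0.44,0,-1,0,0,0.44,0,-1,0,0,0.44,0])

```text
time: 4.05
tool_pos: [0.543, 0.2777, 0.0823]
tool_rot: [0.001, -0.097, 0.995, 0.0]
contact_force: [-0.6, -0.6, 0.7]
gripper_width: 0.602
grasp_force: 0.0
```

Call:
servo_tool(motion=[-1,0,0,0,0,-1,0,0,0,0,-1,0,0,0,0,-1,0,0,-0.2,0,-1,0,0,-0.3,0])

```text
time: 4.68
tool_pos: [0.5426, 0.2775, 0.118]
tool_rot: [0.001, -0.097, 0.995, 0.0]
contact_force: [-0.6, 0.1, -0.6]
gripper_width: 0.002
grasp_force: 0.0
```

```bash
python3 - <<'E'
from h import *
now();to(uv(.380,-.139,.219),101.2)
E
```

```text
uvz [0.5862 0.1668 0.118 ]
t 4.67 tcp [0.5426 0.2775 0.118 ] psi 101.1 tz [ 0.002  0.001 -1.   ] units [ 1.712 -2.551 -0.846] turn -0.002 F [-0.6  0.1 -0.6] w 0.002 gf 0.0
```

```bash
python3 - <<'E'
from h import *
for n in('scene','side','wrist'):
    T=pose(n);c,d=eyes.grab_frame(n)
    for r in models.regions_of(n,'spice_a'):
        P=cloud(n,d,r['mask'],T)
        if len(P):print(n,round(r['p'],2),np.round(r['pixel']),np.round(np.median(P,0),3),np.round(np.percentile(P,[2,98],axis=0),3).tolist())
    if n=='side':a=c[120:240,190:310]
    if n=='wrist':b=c
cv2.imwrite('pics/a.png',np.hstack([cv2.resize(a,(380,380)),cv2.resize(b,(420,380))])[:,:,::-1])
E
```

```text
scene 0.74 [382. 277.] [ 0.476 -0.4    0.08 ] [[0.466, -0.418, 0.005], [0.51, -0.378, 0.11]]
scene 0.69 [214. 172.] [0.528 0.269 0.068] [[0.515, 0.255, -0.001], [0.557, 0.325, 0.111]]
scene 0.67 [411. 295.] [ 0.462 -0.497  0.083] [[0.451, -0.518, 0.005], [0.496, -0.474, 0.11]]
scene 0.57 [386. 314.] [ 0.368 -0.454  0.086] [[0.358, -0.474, 0.003], [0.403, -0.431, 0.11]]
side 0.88 [354. 321.] [ 0.468 -0.506  0.078] [[0.456, -0.518, 0.008], [0.494, -0.478, 0.11]]
side 0.88 [324. 321.] [ 0.376 -0.464  0.076] [[0.362, -0.476, 0.006], [0.405, -0.432, 0.11]]
side 0.67 [339. 297.] [ 0.482 -0.409  0.074] [[0.469, -0.42, 0.008], [0.509, -0.381, 0.109]]
side 0.5 [254. 182.] [0.533 0.263 0.065] [[0.519, 0.251, 0.005], [0.555, 0.292, 0.108]]
wrist 0.81 [278. 225.] [0.531 0.277 0.105] [[0.52, 0.258, 0.017], [0.556, 0.299, 0.107]]
```

View pics/a.png

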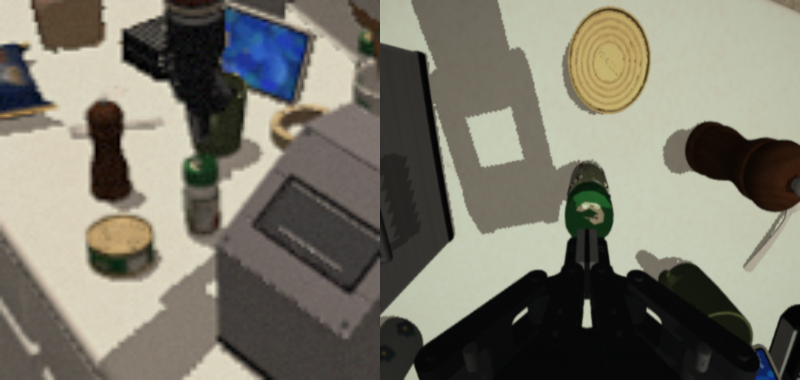

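The jar is untouched (wrist picture about (585,210)); the fingers slid off the cap because they grip higher when partly open. Reopening, gripping lower, and checking the grip before I lift.

Call:
servo_tool(motion=[1,0,0,-0.4,0,1,0,0,-0.4,0,1,0,0,-0.4,0,1,0,0,-0.4,0,1,0,0,-0.4,0])

```text
time: 5.6
tool_pos: [0.5412, 0.277, 0.1631]
tool_rot: [-0.001, -0.097, 0.995, -0.0]
contact_force: [0.2, -0.4, 0.5]
gripper_width: 0.998
grasp_force: 0.0
```

Call:
servo_tool(motion=[1,0,0,0.4,0,1,0,0,0.8,0,1,0,0,0.83,0,1,0,0,0.83,0])

```text
time: 6.1
tool_pos: [0.5425, 0.2775, 0.0659]
tool_rot: [0.0, -0.097, 0.995, 0.0]
contact_force: [0.3, -0.1, 0.3]
gripper_width: 0.998
grasp_force: 0.0
```

Call:
servo_tool(motion=[-1,0,0,0,0,-1,0,0,0,0,-1,0,0,0,0,-1,0,0,0,0,-1,0,0,0,0])

```text
time: 6.72
tool_pos: [0.5435, 0.278, 0.0675]
tool_rot: [0.002, -0.097, 0.995, 0.001]
contact_force: [-1.6, 1.1, 6.3]
gripper_width: 0.497
grasp_force: 60.6
```

Call:
servo_tool(motion=[-1,0,0,-0.3,0,-1,0,0,-0.7,0,-1,0,0,-1,0,-1,0,0,-1,0])

```text
time: 7.22
tool_pos: [0.5441, 0.2781, 0.1893]
tool_rot: [0.004, -0.097, 0.995, 0.001]
contact_force: [0.1, 0.5, -1.8]
gripper_width: 0.495
grasp_force: 61.4
```

Call:
servo_tool(motion=[-1,0.4,-0.2,-0.18,0,-1,0.9,-0.4,-0.18,0,-1,0.9,-0.4,-0.18,0,-1,0.9,-0.4,-0.18,0])

```text
time: 7.72
tool_pos: [0.4447, 0.2092, 0.2053]
tool_rot: [-0.001, -0.097, 0.995, -0.0]
contact_force: [1.0, 0.7, -1.2]
gripper_width: 0.494
grasp_force: 61.5
```

Call:
servo_tool(motion=[-1,0.4,-0.4,0,0,-1,0.8,-0.8,0,0,-1,0.9,-0.8,0,0,-1,0.9,-0.8,0,0])

```text
time: 8.22
tool_pos: [0.3584, 0.094, 0.2069]
tool_rot: [0.001, -0.096, 0.995, 0.0]
contact_force: [0.9, -0.2, -1.5]
gripper_width: 0.495
grasp_force: 61.9
```

Call:
servo_tool(motion=[-1,0,-0.4,0,0,-1,0,-0.7,0,0,-1,0,-0.7,0,0])

```text
time: 8.6
tool_pos: [0.3754, 0.0109, 0.2068]
tool_rot: [-0.0, -0.095, 0.995, 0.0]
contact_force: [-0.4, -0.0, -1.4]
gripper_width: 0.494
grasp_force: 62.1
```

Call:
servo_tool(motion=[-1,0,-0.4,0,0,-1,0,-0.65,0,0,-1,0,-0.65,0,0])

```text
time: 8.98
tool_pos: [0.39, -0.0649, 0.2065]
tool_rot: [-0.0, -0.096, 0.995, 0.0]
contact_force: [-1.6, 0.9, -1.1]
gripper_width: 0.495
grasp_force: 62.3
```

```bash
cat >> h.py <<'E'
def jar(n,fn=None,crop=130):
    """axis of the held jar from depth points near the tool"""
    T=pose(n);c,d=eyes.grab_frame(n);s=manip.state();t=s['tool_pos']
    rs=models.regions_of(n,'spice_a');best=None
    for r in rs:
        P=cloud(n,d,r['mask'],T)
        if len(P)>30 and np.linalg.norm(np.median(P,0)-t)<.12:best=(r,P)
        
    out=None
    if best is not None:
        P=best[1];P=P[np.linalg.norm(P-np.median(P,0),axis=1)<.09]
        from scipy.optimize import least_squares
        U=np.array([*bx,0]);V=np.array([*by,0])
        def ax(p):
            a=np.array([np.sin(p[2])*np.cos(p[3])*bx[0]+np.sin(p[3])*by[0],np.sin(p[2])*np.cos(p[3])*bx[1]+np.sin(p[3])*by[1],-np.cos(p[2])*np.cos(p[3])]);return a
        def res(p):
            a=ax(p);q=P-(p[0]*U+p[1]*V+np.array([0,0,t[2]]));return np.linalg.norm(q-np.outer(q@a,a),axis=1)-.023
        f=least_squares(res,[t[:2]@bx,t[:2]@by,0,0],loss='soft_l1',f_scale=.002)
        a=ax(f.x);q=(P-(f.x[0]*U+f.x[1]*V+np.array([0,0,t[2]])))@a
        print(n,'axis at tcp height du,dv',np.round(f.x[:2]-[t[:2]@bx,t[:2]@by],4),'tilt(+u down) deg',np.round(np.degrees(f.x[2:]),1),'along',np.round(np.percentile(q,[2,98]),3),'N',len(P),'cost',round(f.cost,5))
    if fn:
        u,v=proj(n,t,T)[0].astype(int);h=crop//2;u=np.clip(u,h,560-h);v=np.clip(v,h,420-h)
        save(fn,cv2.resize(c[v-h:v+h,u-h:u+h],(520,520),interpolation=cv2.INTER_CUBIC))
E
python3 - <<'E'
from h import *
now();to(uv(.380,-.139,.206),101.2)
jar('side','hold1');jar('scene')
E
```

```text
uvz [ 0.3699 -0.1394  0.2065]
t 8.97 tcp [ 0.39   -0.0649  0.2065] psi 101.0 tz [-0.001  0.001 -1.   ] units [-0.084  0.003  0.004] turn -0.004 F [-1.6  0.9 -1.1] w 0.495 gf 62.3
scene axis at tcp height du,dv [-0.0013 -0.0003] tilt(+u down) deg [-1.3  2.6] along [-0.042  0.063] N 446 cost 0.00228
```

View pics/hold1.png

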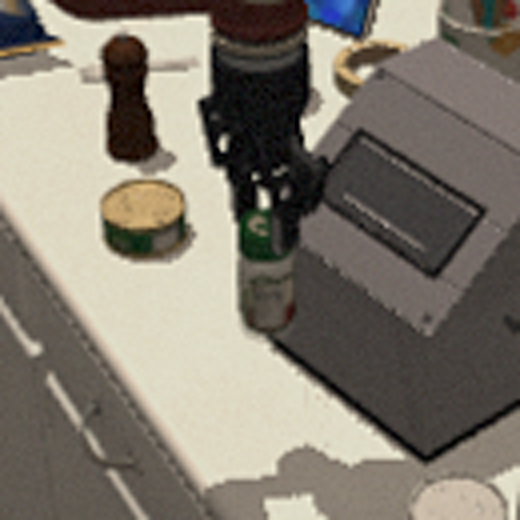

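The jar hangs upright in the grip, bottom at z ≈ 0.140. I'll push its foot against the bin's front top edge to tilt it about 28°.

Call:
servo_tool(motion=[-1,-0.3,0,0,0,-1,-0.5,0,0,0,-1,-0.6,0,0,0,-1,-0.7,0,0,0,-1,-0.8,0,0,0])

```text
time: 9.8
tool_pos: [0.4829, -0.0456, 0.2063]
tool_rot: [-0.001, -0.097, 0.995, 0.0]
contact_force: [-4.9, 0.4, -1.9]
gripper_width: 0.496
grasp_force: 63.4
```

```bash
python3 - <<'E'
from h import *
now();to(uv(.467,-.139,.206),101.2)
jar('side');jar('scene','piv1')
E
```

```text
uvz [ 0.4649 -0.1385  0.2063]
t 9.8 tcp [ 0.4829 -0.0456  0.2063] psi 101.1 tz [-0.002  0.    -1.   ] units [-0.018 -0.004  0.003] turn -0.002 F [-4.9  0.4 -1.9] w 0.496 gf 63.4
side axis at tcp height du,dv [-0.0498 -0.0229] tilt(+u down) deg [-14.4 -10.5] along [-0.055  0.047] N 417 cost 0.00491
scene axis at tcp height du,dv [-0.0578 -0.0061] tilt(+u down) deg [-25.3  -2.8] along [-0.06   0.044] N 532 cost 0.00664
```

View pics/piv1.png

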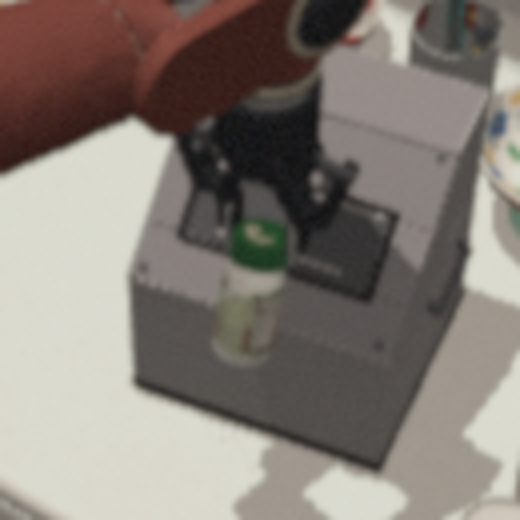

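```bash
python3 - <<'E'
from h import *
t=manip.state()['tool_pos'];o=np.array([t[:2]@bx,t[:2]@by,t[2]])
for n in('scene','side'):
    T=pose(n);c,d=eyes.grab_frame(n)
    for r in models.regions_of(n,'spice_a'):
        P=cloud(n,d,r['mask'],T)
        if len(P)<30 or np.linalg.norm(np.median(P,0)-t)>.12: continue
        Q=np.c_[P[:,:2]@bx,P[:,:2]@by,P[:,2]]-o
        print(n,np.round(r['pixel']))
        v,u=np.nonzero(r['mask']&(d>0));row=v
        for k in range(row.min(),row.max()+1,3):
            s=row==k;g=c[v[s],u[s]].mean(0)
            print(k,s.sum(),np.round(np.median(Q[s],0)*1000),np.round((Q[s][:,1].min()*1000,Q[s][:,1].max()*1000)),g.astype(int))
E
```

```text
scene [282. 205.]
183 4 [46. 27. -8.] [23. 31.] [69 78 68]
186 13 [ 1.  6. 35.] [-8. 20.] [63 85 58]
189 15 [-12.   2.  40.] [-20.  41.] [59 79 55]
192 15 [-25.  -2.  40.] [-20.  40.] [36 61 39]
195 16 [-27.  -5.  31.] [-22.  22.] [62 78 60]
198 16 [-30.  -2.  17.] [-21.  36.] [145 140 129]
201 17 [-35.  -3.  10.] [-22.  38.] [139 133 123]
204 16 [-39.  -2.  -1.] [-22.  34.] [109 106  90]
207 16 [-43.  -1. -11.] [-22.  36.] [105 101  87]
210 16 [-45.  -3. -19.] [-22.  38.] [104 101  86]
213 16 [-50.  -4. -32.] [-21.  20.] [102  96  84]
216 15 [-55.  -5. -41.] [-20.  19.] [99 94 82]
219 11 [-56.  -8. -49.] [-20.   6.] [105 101  95]
side [276. 204.]
186 6 [ 2. 15. 36.] [13. 17.] [60 75 50]
189 9 [-19.  -6.  44.] [-10.   6.] [36 57 35]
192 10 [-25. -10.  36.] [-22.  10.] [19 43 22]
195 13 [-23. -14.  25.] [-24.   6.] [57 69 53]
198 14 [-27. -15.  15.] [-22.  11.] [125 117 105]
201 14 [-31. -15.   5.] [-24.   6.] [100  94  83]
204 15 [-36. -16.  -4.] [-24.  12.] [88 82 70]
207 15 [-39. -15. -15.] [-22.  11.] [90 83 70]
210 15 [-44. -15. -27.] [-24.  16.] [83 74 64]
213 14 [-49. -12. -36.] [-23.  13.] [87 78 67]
216 10 [-49. -13. -48.] [-23.  -2.] [82 78 67]
```

Row by row, the depth gives a tilt of about 20–21° with the axis still passing through the pads (my cylinder fit took the wrong branch). Pushing 11 mm further for about 28°.

Call:
servo_tool(motion=[-1,-0.05,0,0,0,-1,-0.09,0,0,0,-1,-0.1,0,0,0])

```text
time: 10.58
tool_pos: [0.4952, -0.0439, 0.2065]
tool_rot: [-0.0, -0.097, 0.995, -0.0]
contact_force: [-3.5, -2.2, 0.0]
gripper_width: 0.496
grasp_force: 63.1
```

```bash
cat >> h.py <<'E'
def tilt(sign):
    """sign -1: foot towards -u, +1: foot towards +u (camera sees -u side). front line in the u,z plane"""
    t=manip.state()['tool_pos'];o=np.array([t[:2]@bx,t[:2]@by,t[2]])
    from scipy.optimize import least_squares
    Qs=[]
    for n in('scene','side'):
        T=pose(n);c,d=eyes.grab_frame(n)
        for r in models.regions_of(n,'spice_a'):
            P=cloud(n,d,cv2.erode(r['mask'].astype(np.uint8),np.ones((3,3)))>0,T)
            if len(P)<30 or np.linalg.norm(np.median(P,0)-t)>.13: continue
            Q=np.c_[P[:,:2]@bx,P[:,:2]@by,P[:,2]]-o;Q=Q[np.linalg.norm(Q-np.median(Q,0),axis=1)<.075];Qs.append(Q)
            print(n,len(Q),np.round(r['pixel']))
    if not Qs:print('none');return
    Q=np.vstack(Qs)
    def res(p):  # axis point at z=+.025 (p0,p1), tilt p2
        a=np.array([np.sin(p[2]),0,-np.cos(p[2])]);q=Q-[p[0],p[1],.025];s=q@a
        e=np.linalg.norm(q-np.outer(s,a),axis=1)-.023
        return np.where(s<p[3]+.003,s-p[3],e) # cap top or wall
    f=min((least_squares(res,[0,0,sign*th,-.015],loss='soft_l1',f_scale=.002,bounds=([-.03,-.02,-1,-.05],[.03,.02,1,.03])) for th in(.2,.5)),key=lambda f:f.cost)
    print('axis u,v at tcp+25mm',np.round(f.x[:2],4),'tilt',round(np.degrees(f.x[2]),1),'top along axis',round(f.x[3],4),'rms',round(float(np.median(abs(res(f.x)))),4))
E
python3 - <<'E'
from h import *
now();tilt(-1)
E
```

```text
uvz [ 0.4772 -0.1393  0.2065]
side 312 [277. 203.]
axis u,v at tcp+25mm [-0.0089  0.0007] tilt -27.9 top along axis -0.0129 rms 0.0016
```

Tilt is now 28°, as wanted. Backing off, raising, and turning half round so the foot points into the bin.

Call:
servo_tool(motion=[-1,0.3,0,0,0,-1,0.7,0,-0.2,0,-1,0.8,0,-0.5,0,-1,0.8,0,-0.7,0,-1,0.8,0,-0.75,0])

```text
time: 11.4
tool_pos: [0.4022, -0.0625, 0.2994]
tool_rot: [0.003, -0.097, 0.995, -0.001]
contact_force: [0.4, -0.2, -1.8]
gripper_width: 0.496
grasp_force: 63.0
```

Call:
servo_tool(motion=[-1,0,0,0,0.2,-1,0,0,0,0.4,-1,0,0,0,0.6,-1,0,0,0,0.8,-1,0,0,0,1])

```text
time: 12.02
tool_pos: [0.4011, -0.062, 0.2954]
tool_rot: [-0.0, 0.294, 0.956, 0.0]
contact_force: [-0.2, -0.3, -1.8]
gripper_width: 0.499
grasp_force: 63.0
```

Call:
servo_tool(motion=[-1,0,0,0,0.2,-1,0,0,0,0.4,-1,0,0,0,0.6,-1,0,0,0,0.8,-1,0,0,0,1])

```text
time: 12.65
tool_pos: [0.4011, -0.062, 0.2954]
tool_rot: [-0.0, 0.637, 0.771, 0.0]
contact_force: [-0.7, -0.5, -1.9]
gripper_width: 0.497
grasp_force: 63.0
```

Call:
servo_tool(motion=[-1,0,0,0,0.2,-1,0,0,0,0.4,-1,0,0,0,0.6,-1,0,0,0,0.8,-1,0,0,0,1])

```text
time: 13.28
tool_pos: [0.401, -0.062, 0.2954]
tool_rot: [-0.0, 0.884, 0.468, 0.0]
contact_force: [-0.0, 1.0, -1.7]
gripper_width: 0.492
grasp_force: 63.0
```

Call:
servo_tool(motion=[-1,0,0,0,0.2,-1,0,0,0,0.4,-1,0,0,0,0.6,-1,0,0,0,0.8,-1,0,0,0,1])

```text
time: 13.9
tool_pos: [0.401, -0.062, 0.2954]
tool_rot: [-0.0, 0.996, 0.094, -0.0]
contact_force: [0.3, -0.4, -1.7]
gripper_width: 0.498
grasp_force: 63.0
```

```bash
python3 - <<'E'
from h import *
now();to(uv(.4447,-.139,.280),-78.8);tilt(1)
E
```

```text
uvz [ 0.3814 -0.1387  0.2954]
t 13.9 tcp [ 0.401  -0.062   0.2954] psi -79.2 tz [-0.     0.001 -1.   ] units [ 0.528 -0.001  0.128] turn -0.008 F [ 0.3 -0.4 -1.7] w 0.498 gf 63.0
scene 225 [276. 195.]
side 267 [267. 186.]
axis u,v at tcp+25mm [ 0.009  -0.0011] tilt 19.9 top along axis -0.0159 rms 0.0014
```

```bash
python3 - <<'E'
from h import *
s=manip.state();t=s['tool_pos'];o=np.array([t[:2]@bx,t[:2]@by,t[2]])
ims=[]
for n in('side','scene'):
    T=pose(n);c,d=eyes.grab_frame(n);k=6
    x0,y0=(proj(n,t,T)[0]-33).astype(int)
    im=cv2.resize(c[y0:y0+66,x0:x0+66],None,fx=k,fy=k,interpolation=cv2.INTER_CUBIC)
    for th,col in((20,(255,0,0)),(28,(255,255,0))):
        th=np.radians(th);a=np.array([np.sin(th),0,-np.cos(th)]);e=np.array([np.cos(th),0,np.sin(th)])
        for sft in(-.015,.091):
            w=np.linspace(0,2*np.pi,40);q=o+np.array([.009,0,.025])+a*sft+.023*(np.outer(np.cos(w),e)+np.outer(np.sin(w),[0,1,0]))
            X=np.c_[q[:,:1]*bx+q[:,1:2]*by,q[:,2]];p=((proj(n,X,T)-[x0,y0]+.5)*k).astype(int)
            cv2.polylines(im,[p.reshape(-1,1,2)],True,col,1)
    ims.append(im)
save('ov',np.hstack(ims))
E
```

```text
(no output)
```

View pics/ov.png

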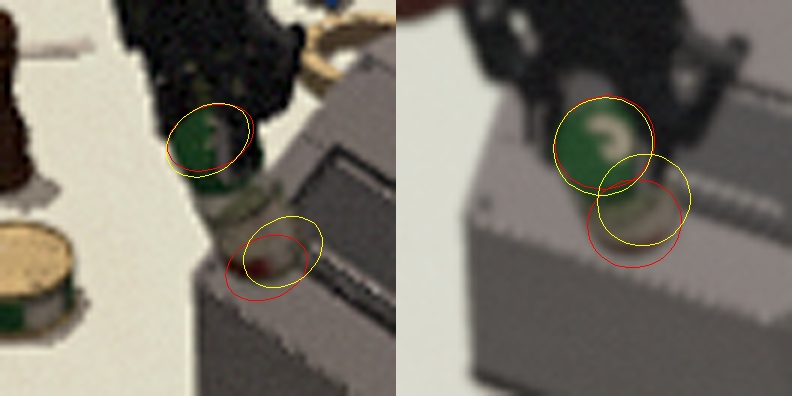

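Comparing the outline with the model circles, the foot lies between 20° and 28° (about 26°), inside the usable range. Going to the mouth axis and pushing in along the jar.

Call:
servo_tool(motion=[-1,0.3,0,0.05,0,-1,0.56,0,0.11,0,-1,0.56,0,0.11,0])

```text
time: 14.58
tool_pos: [0.4671, -0.0489, 0.2819]
tool_rot: [-0.001, 0.995, 0.098, -0.001]
contact_force: [-1.5, 0.7, -1.9]
gripper_width: 0.495
grasp_force: 63.0
```

Call:
servo_tool(motion=[-1,0.06,0,0.12,0,-1,0.12,0,0.25,0,-1,0.18,0,0.37,0,-1,0.22,0,0.45,0,-1,0.22,0,0.45,0])

```text
time: 15.2
tool_pos: [0.4933, -0.0447, 0.2293]
tool_rot: [0.001, 0.995, 0.097, 0.001]
contact_force: [3.1, -0.8, 0.4]
gripper_width: 0.501
grasp_force: 66.2
```

```bash
python3 - <<'E'
from h import *
now();to(uv(.501,-.139,.174),-78.8)
ims=[]
for n in('side','scene'):
    T=pose(n);c,d=eyes.grab_frame(n)
    x0,y0=(proj(n,manip.state()['tool_pos'],T)[0]-40).astype(int);ims.append(cv2.resize(c[y0:y0+80,x0:x0+80],(400,400),interpolation=cv2.INTER_CUBIC))
save('ins1',np.hstack(ims))
E
```

```text
uvz [ 0.4752 -0.1396  0.2293]
t 15.2 tcp [ 0.4933 -0.0447  0.2293] psi -78.9 tz [ 0.002 -0.001 -1.   ] units [ 0.214 -0.006  0.461] turn -0.003 F [ 3.1 -0.8  0.4] w 0.501 gf 66.2
```

View pics/ins1.png

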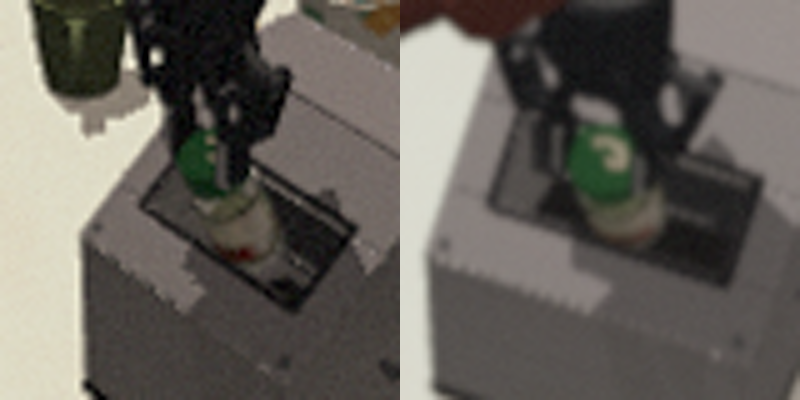

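The foot is in and the flap is giving way; the force is small (3 N), probably the lower edge. Continuing, slightly upslope.

Call:
servo_tool(motion=[-1,0.06,0,0.07,0,-1,0.1,0,0.16,0,-1,0.14,0,0.24,0,-1,0.18,0,0.31,0,-1,0.18,0,0.31,0])

```text
time: 15.92
tool_pos: [0.5127, -0.0397, 0.1896]
tool_rot: [-0.001, 0.995, 0.097, -0.002]
contact_force: [0.3, -0.5, -3.6]
gripper_width: 0.497
grasp_force: 65.8
```

```bash
python3 - <<'E'
from h import *
now();to(uv(.508,-.139,.162),-78.8)
E
```

```text
uvz [ 0.4952 -0.1385  0.1896]
t 15.93 tcp [ 0.5127 -0.0397  0.1896] psi -78.9 tz [-0.004  0.001 -1.   ] units [0.107 0.005 0.229] turn -0.002 F [ 0.3 -0.5 -3.6] w 0.497 gf 65.8
```

Call:
servo_tool(motion=[-1,0.04,0,0.08,0,-1,0.08,0,0.16,0,-1,0.11,0,0.23,0,-1,0.12,0,0.255,0,-1,0.12,0,0.255,0])

```text
time: 16.55
tool_pos: [0.5276, -0.0372, 0.1609]
tool_rot: [-0.0, 0.995, 0.097, -0.001]
contact_force: [-1.9, -0.5, -3.0]
gripper_width: 0.495
grasp_force: 65.9
```

```bash
python3 - <<'E'
from h import *
now();to(uv(.509,-.139,.159),-78.8)
ims=[]
for n in('side','scene'):
    T=pose(n);c,d=eyes.grab_frame(n)
    x0,y0=(proj(n,manip.state()['tool_pos'],T)[0]-40).astype(int);ims.append(cv2.resize(c[y0:y0+80,x0:x0+80],(400,400),interpolation=cv2.INTER_CUBIC))
save('ins2',np.hstack(ims))
E
```

```text
uvz [ 0.5103 -0.139   0.1609]
t 16.55 tcp [ 0.5276 -0.0372  0.1609] psi -78.9 tz [-0.001  0.    -1.   ] units [-0.011  0.     0.016] turn -0.002 F [-1.9 -0.5 -3. ] w 0.495 gf 65.9
```

View pics/ins2.png

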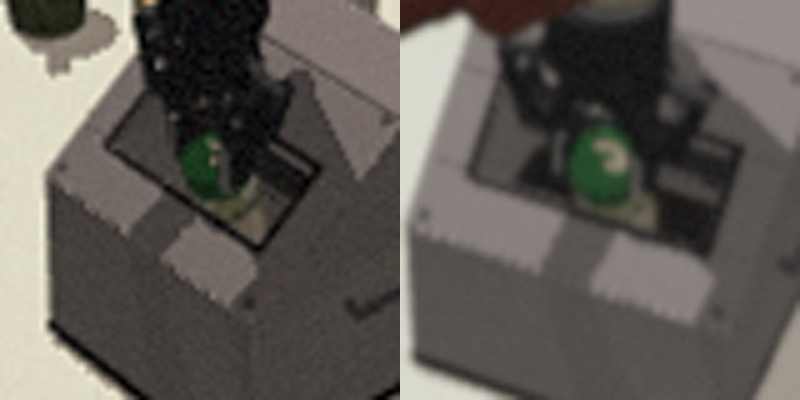

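Call:
servo_tool(motion=[-1,0.005,0,0.012,0,-1,0.01,0,0.022,0,-1,0.015,0,0.035,0])

```text
time: 17.02
tool_pos: [0.5299, -0.0371, 0.1578]
tool_rot: [0.0, 0.995, 0.097, 0.0]
contact_force: [-2.6, -0.4, -1.8]
gripper_width: 0.497
grasp_force: 66.0
```

Call:
servo_tool(motion=[-1,0.005,0,0.01,0,-1,0.01,0,0.02,0,-1,0.01,0,0.02,0])

```text
time: 17.4
tool_pos: [0.5308, -0.0368, 0.1548]
tool_rot: [0.0, 0.995, 0.097, -0.0]
contact_force: [-2.0, -1.0, -1.1]
gripper_width: 0.498
grasp_force: 66.0
```

Call:
servo_tool(motion=[-1,0.004,0,0.008,0,-1,0.008,0,0.016,0,-1,0.008,0,0.016,0])

```text
time: 17.77
tool_pos: [0.5317, -0.0366, 0.153]
tool_rot: [-0.0, 0.995, 0.097, -0.0]
contact_force: [-2.6, -0.7, -1.8]
gripper_width: 0.493
grasp_force: 66.0
```

Call:
servo_tool(motion=[-1,0.004,0,0.008,0,-1,0.008,0,0.016,0,-1,0.008,0,0.016,0])

```text
time: 18.15
tool_pos: [0.5327, -0.0364, 0.151]
tool_rot: [-0.0, 0.995, 0.097, -0.0]
contact_force: [-1.5, -0.6, -0.9]
gripper_width: 0.496
grasp_force: 66.0
```

Call:
servo_tool(motion=[-1,0.004,0,0.008,0,-1,0.008,0,0.016,0,-1,0.008,0,0.016,0])

```text
time: 18.52
tool_pos: [0.5336, -0.0362, 0.1491]
tool_rot: [-0.0, 0.995, 0.097, -0.0]
contact_force: [-3.3, -0.5, -1.8]
gripper_width: 0.496
grasp_force: 66.0
```

Call:
servo_tool(motion=[-1,0.004,0,0.008,0,-1,0.008,0,0.016,0,-1,0.008,0,0.016,0])

```text
time: 18.9
tool_pos: [0.5346, -0.036, 0.1472]
tool_rot: [-0.0, 0.995, 0.097, -0.0]
contact_force: [-2.3, -0.9, -1.5]
gripper_width: 0.498
grasp_force: 66.0
```

```bash
python3 - <<'E'
from h import *
now();to(uv(.509,-.139,.159),-78.8)
ims=[]
for n in('side','scene'):
    T=pose(n);c,d=eyes.grab_frame(n)
    x0,y0=(proj(n,manip.state()['tool_pos'],T)[0]-40).astype(int);ims.append(cv2.resize(c[y0:y0+80,x0:x0+80],(400,400),interpolation=cv2.INTER_CUBIC))
save('ins3',np.hstack(ims))
E
```

```text
uvz [ 0.5174 -0.1391  0.1472]
t 18.9 tcp [ 0.5346 -0.036   0.1472] psi -78.9 tz [-0. -0. -1.] units [-0.07  -0.001 -0.099] turn -0.002 F [-2.3 -0.9 -1.5] w 0.498 gf 66.0
```

View pics/ins3.png

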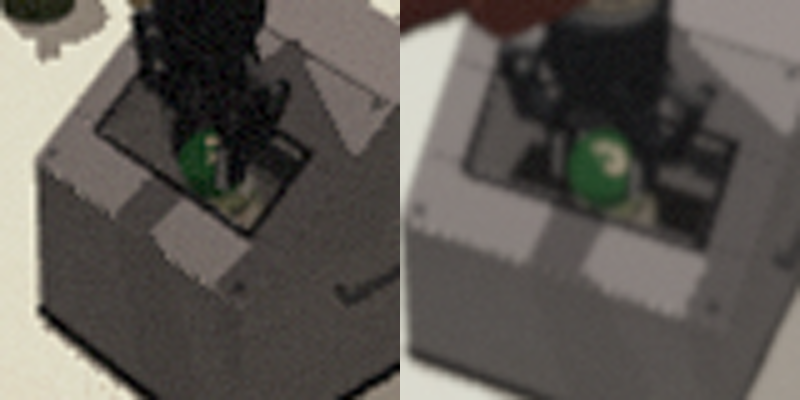

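Call:
servo_tool(motion=[-1,0.003,0,0.008,0,-1,0.005,0,0.016,0,-1,0.005,0,0.016,0])

```text
time: 19.38
tool_pos: [0.5351, -0.0359, 0.1453]
tool_rot: [0.0, 0.995, 0.097, -0.0]
contact_force: [-2.8, -1.5, -1.8]
gripper_width: 0.498
grasp_force: 66.0
```

Call:
servo_tool(motion=[-1,0.003,0,0.008,0,-1,0.005,0,0.016,0,-1,0.005,0,0.016,0])

```text
time: 19.75
tool_pos: [0.5357, -0.0358, 0.1433]
tool_rot: [-0.0, 0.995, 0.097, -0.0]
contact_force: [-2.0, 0.0, -1.2]
gripper_width: 0.497
grasp_force: 66.0
```

```bash
python3 - <<'E'
from h import *
now();s=manip.state();print(s['contact_force'])
T=pose('side');c,d=eyes.grab_frame('side')
for n in ('side','scene'):
    T=pose(n);c,d=eyes.grab_frame(n)
    P=cloud(n,d,np.ones(d.shape,bool),T);v,u=np.nonzero(d>0);col=c[v,u].astype(int)
    g=(col[:,1]>col[:,0]+12)&(col[:,1]>col[:,2]+10)
    Q=np.c_[P[:,:2]@bx,P[:,:2]@by,P[:,2]]-M;g&=np.linalg.norm(Q,axis=1)<.08
    dep=Q[g]@np.array([.613,0,-.790]);print(n,g.sum(),'green depth past outer face mm',np.round(np.percentile(dep,[2,25,50,75,98])*1000,1))
E
```

```text
uvz [ 0.5186 -0.1391  0.1433]
[-1.97622111  0.04446747 -1.21760314]
side 68 green depth past outer face mm [11.  14.7 16.9 21.1 27.9]
scene 124 green depth past outer face mm [-26.2  14.   17.8  22.4  36.5]
```

The cap lies 11 mm or more past the outer face, so the jar is wholly inside. Letting go, then drawing back along the same line.

Call:
servo_tool(motion=[0.5,0,0,0,0,0.5,0,0,0,0,0.5,0,0,0,0,0.5,0,0,0,0])

```text
time: 20.4
tool_pos: [0.5358, -0.0356, 0.1437]
tool_rot: [-0.0, 0.995, 0.097, 0.0]
contact_force: [-3.0, 0.9, 0.6]
gripper_width: 0.749
grasp_force: 1.6
```

Call:
servo_tool(motion=[0.5,-0.1,0,-0.2,0,0.5,-0.2,0,-0.4,0,0.5,-0.3,0,-0.6,0,0.5,-0.45,0,-0.9,0,0.5,-0.45,0,-0.95,0])

```text
time: 21.02
tool_pos: [0.4847, -0.047, 0.2617]
tool_rot: [0.002, 0.995, 0.096, 0.004]
contact_force: [-0.7, 0.7, -0.2]
gripper_width: 0.747
grasp_force: 0.0
```

```bash
python3 - <<'E'
from h import *
now();to(uv(.40,-.139,.25))
for n in ('side','scene'):
    T=pose(n);c,d=eyes.grab_frame(n)
    P=cloud(n,d,np.ones(d.shape,bool),T)
    Q=np.c_[P[:,:2]@bx,P[:,:2]@by,P[:,2]]-M
    s=Q[:,0]*.79+Q[:,2]*.613;dep=Q@np.array([.613,0,-.790])
    g=(abs(s)<.024)&(abs(Q[:,1])<.068)&(abs(dep)<.1)
    print(n,g.sum(),np.round(np.percentile(dep[g],[2,25,50,75,98])*1000,1))
    for l in('spice_a',):print([(round(r['p'],2),np.round(r['pixel'])) for r in models.regions_of(n,l)])
E
```

```text
uvz [ 0.4663 -0.1403  0.2617]
t 21.02 tcp [ 0.4847 -0.047   0.2617] psi -78.9 tz [ 0.009 -0.003 -1.   ] units [-0.553 -0.01   0.093] turn None F [-0.7  0.7 -0.2] w 0.747 gf 0.0
side 447 [-4.   0.   1.8  3.7  7.2]
[(0.83, array([354., 320.])), (0.82, array([324., 321.]))]
scene 644 [-6.2 -1.3  0.9  3.5  8.8]
[(0.92, array([383., 277.])), (0.89, array([410., 296.])), (0.6, array([383., 315.]))]
```

Flap is flush shut and jar A is gone from view. Now jar B.

Call:
servo_tool(motion=[1,-0.16,0.4,0,0,1,-0.16,0.8,0,0,1,-0.165,0.955,0,0,1,-0.165,0.955,0,0])

```text
time: 21.72
tool_pos: [0.4852, -0.1627, 0.2559]
tool_rot: [-0.001, 0.995, 0.096, -0.001]
contact_force: [-0.2, 0.6, 0.0]
gripper_width: 1.0
grasp_force: 0.0
```

Call:
servo_tool(motion=[1,-0.1,0.5,0,0,1,-0.165,0.955,0,0,1,-0.165,0.955,0,0])

```text
time: 22.1
tool_pos: [0.4879, -0.2799, 0.2565]
tool_rot: [-0.001, 0.995, 0.096, -0.001]
contact_force: [-0.4, 2.0, -0.0]
gripper_width: 1.003
grasp_force: 0.0
```

Call:
servo_tool(motion=[1,-0.1,0.5,0,0,1,-0.165,0.955,0.3,0,1,-0.165,0.955,0.4,0,1,-0.165,0.955,0.4,0])

```text
time: 22.6
tool_pos: [0.4905, -0.3926, 0.2074]
tool_rot: [-0.002, 0.995, 0.097, -0.001]
contact_force: [-0.6, 1.1, -0.1]
gripper_width: 0.996
grasp_force: 0.0
```

```bash
python3 - <<'E'
from h import *
to([.4925,-.396,.065],-78.8)
T=pose('wrist');c,d=eyes.grab_frame('wrist')
for r in models.regions_of('wrist','spice_a'):
    P=cloud('wrist',d,r['mask'],T);t=P[P[:,2]>.1]
    if len(t)>20:print(r['p'],np.round(r['pixel']),c[r['mask']].mean(0).astype(int),np.round(t.mean(0),4),np.round(np.percentile(t,[1,99],axis=0).mean(0),4))
E
```

```text
t 22.6 tcp [ 0.4905 -0.3926  0.2074] psi -78.8 tz [-0.002  0.004 -1.   ] units [0.013 0.036 1.187] turn -0.001 F [-0.6  1.1 -0.1] w 0.996 gf 0.0
0.91 [309. 279.] [ 28  58 122] [ 0.3879 -0.4505  0.1054] [ 0.3868 -0.4508  0.1039]
0.81 [279. 191.] [84 87 55] [ 0.4933 -0.396   0.1057] [ 0.4926 -0.3963  0.1045]
0.65 [362. 219.] [68 32 79] [ 0.48   -0.4928  0.1055] [ 0.4793 -0.4936  0.1043]
```

Call:
servo_tool(motion=[1,0.017,0.034,0.2,0,1,0.017,0.034,0.55,0,1,0.017,0.034,0.6,0,1,0.017,0.034,0.6,0])

```text
time: 23.2
tool_pos: [0.4942, -0.3982, 0.139]
tool_rot: [0.001, 0.995, 0.097, 0.001]
contact_force: [-0.2, -0.9, 0.7]
gripper_width: 1.002
grasp_force: 0.0
```

Call:
servo_tool(motion=[1,0,0,0.3,0,1,0,0,0.58,0,1,0,0,0.58,0,1,0,0,0.58,0,-1,0,0,0.58,0])

```text
time: 23.82
tool_pos: [0.4949, -0.4, 0.071]
tool_rot: [0.002, 0.995, 0.097, 0.002]
contact_force: [-0.4, -0.6, 0.0]
gripper_width: 0.816
grasp_force: 0.0
```

Call:
servo_tool(motion=[-1,0,0,0,0,-1,0,0,0,0,-1,0,0,0,0,-1,0,0,0,0,-1,0,0,0,0])

```text
time: 24.45
tool_pos: [0.4943, -0.3993, 0.0698]
tool_rot: [0.001, 0.995, 0.097, 0.001]
contact_force: [-0.4, 1.7, 6.6]
gripper_width: 0.489
grasp_force: 60.3
```

```bash
python3 - <<'E'
from h import *
now();to(uv(.380,-.139,.206),-78.8)
E
```

```text
uvz [ 0.4074 -0.4877  0.0698]
t 24.45 tcp [ 0.4943 -0.3993  0.0698] psi -78.9 tz [ 0.002 -0.002 -1.   ] units [-0.231 -2.903 -1.141] turn -0.002 F [-0.4  1.7  6.6] w 0.489 gf 60.3
```

Call:
servo_tool(motion=[-1,0,0,-0.3,0,-1,0,0,-0.7,0,-1,0,0,-1,0,-1,0,0,-1,0])

```text
time: 24.95
tool_pos: [0.495, -0.4002, 0.1923]
tool_rot: [0.003, 0.995, 0.097, 0.002]
contact_force: [0.2, -0.0, -0.7]
gripper_width: 0.493
grasp_force: 60.9
```

Call:
servo_tool(motion=[-1,-0.15,-0.4,-0.16,0,-1,-0.31,-0.8,-0.16,0,-1,-0.31,-0.97,-0.16,0,-1,-0.31,-0.97,-0.16,0])

```text
time: 25.45
tool_pos: [0.4343, -0.2904, 0.2058]
tool_rot: [-0.0, 0.995, 0.097, -0.0]
contact_force: [-0.1, -0.3, -0.8]
gripper_width: 0.501
grasp_force: 61.1
```

Call:
servo_tool(motion=[-1,0,-0.5,0,0,-1,0,-0.97,0,0,-1,0,-0.97,0,0])

```text
time: 25.82
tool_pos: [0.4123, -0.1756, 0.2065]
tool_rot: [-0.0, 0.995, 0.098, -0.0]
contact_force: [0.9, -0.7, -0.5]
gripper_width: 0.493
grasp_force: 61.4
```

Call:
servo_tool(motion=[-1,0,-0.5,0,0,-1,0,-0.97,0,0,-1,0,-0.97,0,0])

```text
time: 26.2
tool_pos: [0.3902, -0.0616, 0.2072]
tool_rot: [0.0, 0.995, 0.099, 0.0]
contact_force: [0.1, -0.6, 0.0]
gripper_width: 0.493
grasp_force: 61.6
```

```bash
python3 - <<'E'
from h import *
now();to(uv(.465,-.139,.209),-78.8)
E
```

```text
uvz [ 0.3708 -0.1363  0.2072]
t 26.2 tcp [ 0.3902 -0.0616  0.2072] psi -78.7 tz [ 0.001 -0.    -1.   ] units [ 0.785  0.025 -0.015] turn 0.003 F [ 0.1 -0.6  0. ] w 0.493 gf 61.6
```

Call:
servo_tool(motion=[-1,0.3,0.02,0,0,-1,0.5,0.02,0,0,-1,0.6,0.02,0,0,-1,0.7,0.02,0,0,-1,0.8,0.02,0,0])

```text
time: 26.82
tool_pos: [0.4845, -0.0476, 0.2066]
tool_rot: [0.0, 0.995, 0.096, -0.001]
contact_force: [-3.4, -1.5, -1.1]
gripper_width: 0.495
grasp_force: 63.0
```

Call:
servo_tool(motion=[-1,0.05,0,0,0,-1,0.09,0,0,0,-1,0.09,0,0,0])

```text
time: 27.2
tool_pos: [0.4949, -0.0447, 0.207]
tool_rot: [-0.0, 0.995, 0.097, -0.0]
contact_force: [-3.3, -1.0, -1.5]
gripper_width: 0.493
grasp_force: 62.5
```

```bash
python3 - <<'E'
from h import *
now();to(uv(.465,-.139,.209),-78.8);tilt(-1)
E
```

```text
uvz [ 0.4768 -0.1399  0.207 ]
t 27.2 tcp [ 0.4949 -0.0447  0.207 ] psi -78.9 tz [-0.  0. -1.] units [-0.099 -0.008 -0.016] turn -0.002 F [-3.3 -1.  -1.5] w 0.493 gf 62.5
scene 401 [285. 203.]
side 305 [276. 205.]
axis u,v at tcp+25mm [-0.0109  0.0013] tilt -26.4 top along axis -0.012 rms 0.002
```

Tilt is 26°, same as for A. Backing off and turning half round the other way.

Call:
servo_tool(motion=[-1,-0.3,0,0,0,-1,-0.7,0,-0.2,0,-1,-0.8,0,-0.5,0,-1,-0.8,0,-0.7,0,-1,-0.8,0,-0.75,0])

```text
time: 28.02
tool_pos: [0.4022, -0.0636, 0.2999]
tool_rot: [0.001, 0.995, 0.097, 0.003]
contact_force: [0.5, -0.0, -0.4]
gripper_width: 0.493
grasp_force: 62.2
```

Call:
servo_tool(motion=[-1,0,0,0,-0.2,-1,0,0,0,-0.4,-1,0,0,0,-0.6,-1,0,0,0,-0.8,-1,0,0,0,-1])

```text
time: 28.65
tool_pos: [0.4011, -0.0631, 0.2959]
tool_rot: [-0.0, 0.881, 0.473, 0.0]
contact_force: [0.2, 0.5, -1.2]
gripper_width: 0.491
grasp_force: 62.2
```

Call:
servo_tool(motion=[-1,0,0,0,-0.2,-1,0,0,0,-0.4,-1,0,0,0,-0.6,-1,0,0,0,-0.8,-1,0,0,0,-1])

```text
time: 29.28
tool_pos: [0.4011, -0.0631, 0.2959]
tool_rot: [-0.0, 0.633, 0.774, 0.0]
contact_force: [0.6, -0.1, -1.3]
gripper_width: 0.491
grasp_force: 62.3
```

Call:
servo_tool(motion=[-1,0,0,0,-0.2,-1,0,0,0,-0.4,-1,0,0,0,-0.6,-1,0,0,0,-0.8,-1,0,0,0,-1])

```text
time: 29.9
tool_pos: [0.4011, -0.0631, 0.2959]
tool_rot: [-0.0, 0.289, 0.957, 0.0]
contact_force: [-0.7, 0.3, -1.1]
gripper_width: 0.492
grasp_force: 62.3
```

Call:
servo_tool(motion=[-1,0,0,0,-0.2,-1,0,0,0,-0.4,-1,0,0,0,-0.6,-1,0,0,0,-0.8,-1,0,0,0,-1])

```text
time: 30.52
tool_pos: [0.4011, -0.0631, 0.2959]
tool_rot: [-0.0, -0.099, 0.995, 0.0]
contact_force: [-0.3, -0.3, -0.1]
gripper_width: 0.492
grasp_force: 62.3
```

```bash
python3 - <<'E'
from h import *
now();to(uv(.4484,-.139,.282),101.2);tilt(1)
E
```

```text
uvz [ 0.3812 -0.1398  0.2959]
t 30.52 tcp [ 0.4011 -0.0631  0.2959] psi 101.4 tz [-0.     0.001 -1.   ] units [-0.56   0.004  0.116] turn 0.005 F [-0.3 -0.3 -0.1] w 0.492 gf 62.3
scene 262 [278. 195.]
side 249 [263. 188.]
axis u,v at tcp+25mm [ 0.0087 -0.001 ] tilt 18.2 top along axis -0.0132 rms 0.0014
```

Same posture as A, so I'll use the same path with x mirrored and the 2 mm upslope shift built in.

Call:
servo_tool(motion=[-1,-0.3,0,0.05,0,-1,-0.575,0,0.115,0,-1,-0.575,0,0.115,0])

```text
time: 31.1
tool_pos: [0.469, -0.0495, 0.2815]
tool_rot: [-0.002, -0.096, 0.995, 0.001]
contact_force: [-1.2, 0.3, -1.2]
gripper_width: 0.491
grasp_force: 62.3
```

Call:
servo_tool(motion=[-1,-0.06,0,0.12,0,-1,-0.12,0,0.25,0,-1,-0.18,0,0.37,0,-1,-0.22,0,0.45,0,-1,-0.22,0,0.45,0])

```text
time: 31.72
tool_pos: [0.501, -0.0479, 0.2438]
tool_rot: [0.011, -0.096, 0.995, -0.006]
contact_force: [-4.0, -3.4, 38.9]
gripper_width: 0.494
grasp_force: 91.3
```

```bash
python3 - <<'E'
from h import *
now();to(uv(.4955,-.139,.1895),101.2);tilt(1)
E
```

```text
uvz [ 0.4822 -0.1443  0.2438]
t 31.73 tcp [ 0.501  -0.0479  0.2438] psi 101.0 tz [ 0.023 -0.009 -1.   ] units [-0.102  0.05   0.454] turn -0.004 F [-4.  -3.4 38.9] w 0.494 gf 91.3
scene 261 [291. 184.]
side 250 [286. 191.]
axis u,v at tcp+25mm [0.0049 0.0014] tilt 10.7 top along axis -0.0192 rms 0.0015
```

39 N upwards: the foot caught on the edge of the mouth. Backing out at once.

Call:
servo_tool(motion=[-1,0.05,0,-0.15,0,-1,0.12,0,-0.3,0,-1,0.2,0,-0.45,0,-1,0.25,0,-0.5,0,-1,0.25,0,-0.5,0])

```text
time: 32.55
tool_pos: [0.4647, -0.0509, 0.2893]
tool_rot: [0.0, -0.097, 0.995, -0.0]
contact_force: [0.3, -0.2, -0.7]
gripper_width: 0.494
grasp_force: 86.9
```

```bash
python3 - <<'E'
from h import *
now();to(uv(.4484,-.139,.282),101.2);tilt(1)
s=manip.state();t=s['tool_pos'];o=np.array([t[:2]@bx,t[:2]@by,t[2]])
ims=[]
for n in('side','scene'):
    T=pose(n);c,d=eyes.grab_frame(n);k=6
    x0,y0=(proj(n,t,T)[0]-33).astype(int)
    im=cv2.resize(c[y0:y0+66,x0:x0+66],None,fx=k,fy=k,interpolation=cv2.INTER_CUBIC)
    for th,col in((10,(255,0,0)),(20,(255,255,0))):
        th=np.radians(th);a=np.array([np.sin(th),0,-np.cos(th)]);e=np.array([np.cos(th),0,np.sin(th)])
        for sft in(-.015,.091):
            w=np.linspace(0,2*np.pi,40);q=o+np.array([.006,0,.025])+a*sft+.023*(np.outer(np.cos(w),e)+np.outer(np.sin(w),[0,1,0]))
            X=np.c_[q[:,:1]*bx+q[:,1:2]*by,q[:,2]];p=((proj(n,X,T)-[x0,y0]+.5)*k).astype(int)
            cv2.polylines(im,[p.reshape(-1,1,2)],True,col,1)
    ims.append(im)
save('ov2',np.hstack(ims))
E
```

```text
uvz [ 0.446  -0.1401  0.2893]
t 32.55 tcp [ 0.4647 -0.0509  0.2893] psi 101.1 tz [ 0.001 -0.    -1.   ] units [-0.02   0.01   0.061] turn -0.003 F [ 0.3 -0.2 -0.7] w 0.494 gf 86.9
scene 299 [283. 179.]
side 266 [274. 184.]
axis u,v at tcp+25mm [0.005  0.0019] tilt 12.8 top along axis -0.0183 rms 0.0015
```

View pics/ov2.png

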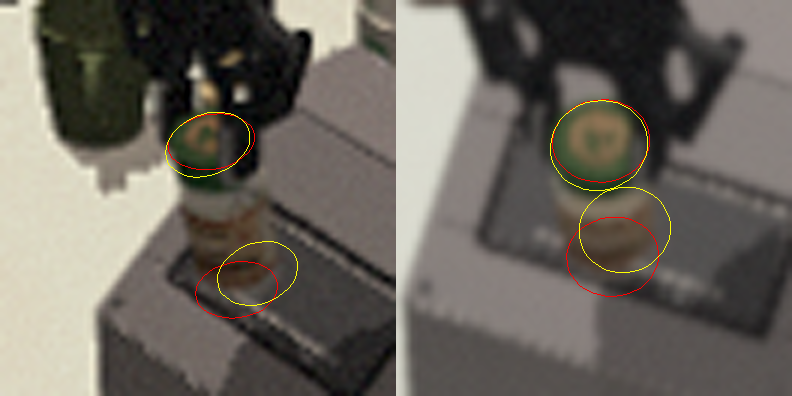

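The outline sits between 10° and 20° (about 16°): the foot hit the upper edge and rotated in the grip. I'll redo the pivot with about 8 mm more push.

Call:
servo_tool(motion=[-1,0.3,0,-0.05,0,-1,0.54,0,-0.06,0,-1,0.54,0,-0.06,0])

```text
time: 33.22
tool_pos: [0.4008, -0.0634, 0.2967]
tool_rot: [0.001, -0.096, 0.995, -0.0]
contact_force: [-0.1, -0.3, -1.1]
gripper_width: 0.494
grasp_force: 86.9
```

Call:
servo_tool(motion=[-1,0,0,0,0.2,-1,0,0,0,0.4,-1,0,0,0,0.6,-1,0,0,0,0.8,-1,0,0,0,1])

```text
time: 33.85
tool_pos: [0.4019, -0.063, 0.296]
tool_rot: [-0.0, 0.294, 0.956, 0.0]
contact_force: [-0.6, 0.3, -0.9]
gripper_width: 0.491
grasp_force: 87.0
```

Call:
servo_tool(motion=[-1,0,0,0,0.2,-1,0,0,0,0.4,-1,0,0,0,0.6,-1,0,0,0,0.8,-1,0,0,0,1])

```text
time: 34.48
tool_pos: [0.402, -0.063, 0.2961]
tool_rot: [-0.0, 0.637, 0.771, 0.0]
contact_force: [0.4, -0.1, -1.2]
gripper_width: 0.492
grasp_force: 87.0
```

Call:
servo_tool(motion=[-1,0,0,0,0.2,-1,0,0,0,0.4,-1,0,0,0,0.6,-1,0,0,0,0.8,-1,0,0,0,1])

```text
time: 35.1
tool_pos: [0.402, -0.063, 0.296]
tool_rot: [-0.0, 0.884, 0.468, -0.0]
contact_force: [0.3, -0.0, -0.6]
gripper_width: 0.495
grasp_force: 87.0
```

Call:
servo_tool(motion=[-1,0,0,0,0.2,-1,0,0,0.1,0.4,-1,0,0,0.3,0.6,-1,0,0,0.6,0.8,-1,0,0,0.77,1])

```text
time: 35.72
tool_pos: [0.4011, -0.0627, 0.2016]
tool_rot: [-0.001, 0.996, 0.094, -0.001]
contact_force: [-0.2, 0.3, -1.1]
gripper_width: 0.495
grasp_force: 87.0
```

```bash
python3 - <<'E'
from h import *
now();to(uv(.485,-.139,.204),-78.8);tilt(-1)
E
```

```text
uvz [ 0.3813 -0.1394  0.2016]
t 35.73 tcp [ 0.4011 -0.0627  0.2016] psi -79.2 tz [-0.003  0.001 -1.   ] units [ 0.864 -0.009 -0.022] turn -0.008 F [-0.2  0.3 -1.1] w 0.495 gf 87.0
scene 371 [274. 222.]
side 319 [253. 214.]
axis u,v at tcp+25mm [-0.008  -0.0006] tilt -14.3 top along axis -0.0181 rms 0.0017
```

Call:
servo_tool(motion=[-1,0.3,0,-0.02,0,-1,0.5,0,-0.02,0,-1,0.65,0,-0.02,0,-1,0.76,0,-0.02,0,-1,0.86,0,-0.02,0])

```text
time: 36.55
tool_pos: [0.5023, -0.0436, 0.2068]
tool_rot: [0.0, 0.995, 0.097, -0.002]
contact_force: [-6.3, -1.2, 0.2]
gripper_width: 0.493
grasp_force: 84.6
```

Call:
servo_tool(motion=[-1,0.01,0,0,0,-1,0.01,0,0,0])

```text
time: 36.8
tool_pos: [0.5037, -0.0433, 0.2071]
tool_rot: [0.0, 0.995, 0.097, -0.0]
contact_force: [-2.8, -1.6, 1.7]
gripper_width: 0.497
grasp_force: 84.0
```

```bash
python3 - <<'E'
from h import *
now();to(uv(.485,-.139,.204),-78.8);tilt(-1)
E
```

```text
uvz [ 0.4857 -0.1403  0.2071]
t 36.8 tcp [ 0.5037 -0.0433  0.2071] psi -78.9 tz [ 0. -0. -1.] units [-0.006 -0.011  0.026] turn -0.002 F [-2.8 -1.6  1.7] w 0.497 gf 84.0
scene 437 [284. 198.]
side 320 [276. 203.]
axis u,v at tcp+25mm [-0.0148  0.0001] tilt -30.6 top along axis -0.0189 rms 0.0018
```

Call:
servo_tool(motion=[-1,0.02,0,0,0,-1,0.035,0,0,0,-1,0.035,0,0,0])

```text
time: 37.38
tool_pos: [0.5076, -0.0425, 0.2061]
tool_rot: [0.0, 0.995, 0.097, -0.001]
contact_force: [-5.1, -2.1, 0.6]
gripper_width: 0.495
grasp_force: 83.3
```

Call:
servo_tool(motion=[-1,-0.3,0,0,0,-1,-0.7,0,-0.2,0,-1,-0.87,0,-0.5,0,-1,-0.87,0,-0.7,0,-1,-0.87,0,-0.75,0])

```text
time: 38.0
tool_pos: [0.4072, -0.0625, 0.299]
tool_rot: [0.001, 0.995, 0.097, 0.003]
contact_force: [0.4, -0.5, -0.5]
gripper_width: 0.49
grasp_force: 83.0
```

Call:
servo_tool(motion=[-1,0,0,0,-0.2,-1,0,0,0,-0.4,-1,0,0,0,-0.6,-1,0,0,0,-0.8,-1,0,0,0,-1])

```text
time: 38.62
tool_pos: [0.4061, -0.062, 0.2951]
tool_rot: [-0.001, 0.881, 0.473, 0.0]
contact_force: [0.4, 0.1, -1.8]
gripper_width: 0.489
grasp_force: 83.0
```

Call:
servo_tool(motion=[-1,0,0,0,-0.2,-1,0,0,0,-0.4,-1,0,0,0,-0.6,-1,0,0,0,-0.8,-1,0,0,0,-1])

```text
time: 39.25
tool_pos: [0.4061, -0.062, 0.2951]
tool_rot: [-0.0, 0.633, 0.774, 0.0]
contact_force: [0.7, 0.2, -0.7]
gripper_width: 0.494
grasp_force: 83.1
```

Call:
servo_tool(motion=[-1,0,0,0,-0.2,-1,0,0,0,-0.4,-1,0,0,0,-0.6,-1,0,0,0,-0.8,-1,0,0,0,-1])

```text
time: 39.88
tool_pos: [0.4061, -0.062, 0.295]
tool_rot: [-0.0, 0.289, 0.957, 0.001]
contact_force: [-0.1, -0.9, -1.6]
gripper_width: 0.494
grasp_force: 83.1
```

Call:
servo_tool(motion=[-1,0,0,0,-0.2,-1,0,0,0,-0.4,-1,0,0,0,-0.6,-1,0,0,0,-0.8,-1,0,0,0,-1])

```text
time: 40.5
tool_pos: [0.406, -0.062, 0.295]
tool_rot: [-0.0, -0.1, 0.995, 0.001]
contact_force: [-0.5, 0.7, -1.3]
gripper_width: 0.493
grasp_force: 83.1
```

```bash
cat >> h.py <<'E'
def sil(off=(.0,0),ths=range(14,40,3)):
    """tilt by silhouette: IoU-like score of the projected jar against network masks, both cameras"""
    from itertools import product
    s=manip.state();t=s['tool_pos'];o=np.array([t[:2]@bx,t[:2]@by,t[2]]);ms=[]
    for n in('side','scene'):
        T=pose(n);c,d=eyes.grab_frame(n)
        for r in models.regions_of(n,'spice_a'):
            P=cloud(n,d,r['mask'],T)
            if len(P)>30 and np.linalg.norm(np.median(P,0)-t)<.13: ms.append((n,T,r['mask']));break
    w=np.linspace(0,2*np.pi,30);best=[]
    for th,du,ds in product(ths,np.arange(-.002,.021,.002),np.arange(-.022,-.009,.003)):
        a0=np.radians(th);a=np.array([np.sin(a0),0,-np.cos(a0)]);e=np.array([np.cos(a0),0,np.sin(a0)]);sc=0
        for n,T,m in ms:
            q=np.vstack([o+np.array([du,0,.025])+a*q0+.023*(np.outer(np.cos(w),e)+np.outer(np.sin(w),[0,1,0])) for q0 in(ds,ds+.106)])
            X=np.c_[q[:,:1]*bx+q[:,1:2]*by,q[:,2]];h=cv2.convexHull(proj(n,X,T).astype(np.float32))
            z=np.zeros(m.shape,np.uint8);cv2.fillConvexPoly(z,np.round(h*16).astype(int),1,shift=4)
            sc+=(m&(z>0)).sum()/(m|(z>0)).sum()
        best.append((sc/max(len(ms),1),th,round(du,3),round(ds,3)))
    best.sort(reverse=True);print(len(ms),[tuple(np.round(b,3).tolist()) for b in best[:6]])
E
python3 - <<'E'
from h import *
now();to(uv(.4484,-.139,.282),101.2);tilt(1);sil()
E
```

```text
uvz [ 0.3863 -0.1397  0.295 ]
t 40.5 tcp [ 0.406 -0.062  0.295] psi 101.4 tz [-0.     0.001 -1.   ] units [-0.518  0.003  0.109] turn 0.005 F [-0.5  0.7 -1.3] w 0.493 gf 83.1
scene 163 [278. 188.]
side 236 [266. 184.]
axis u,v at tcp+25mm [0.0135 0.0007] tilt 25.4 top along axis -0.0217 rms 0.0014
2 [(0.646, 29.0, 0.01, -0.022), (0.646, 29.0, 0.008, -0.022), (0.643, 26.0, 0.012, -0.019), (0.64, 29.0, 0.008, -0.019), (0.639, 29.0, 0.01, -0.019), (0.638, 29.0, 0.01, -0.016)]
```

Tilt is now about 28°. Inserting along that axis, with slower steps at the mouth edge.

Call:
servo_tool(motion=[-1,-0.25,0,0.08,0,-1,-0.48,0,0.16,0,-1,-0.48,0,0.16,0])

```text
time: 41.28
tool_pos: [0.4623, -0.0509, 0.2758]
tool_rot: [-0.001, -0.097, 0.995, 0.001]
contact_force: [-0.5, 0.3, -0.2]
gripper_width: 0.494
grasp_force: 83.1
```

Call:
servo_tool(motion=[-1,-0.05,0,0.09,0,-1,-0.1,0,0.18,0,-1,-0.14,0,0.255,0,-1,-0.14,0,0.255,0])

```text
time: 41.78
tool_pos: [0.4779, -0.0482, 0.2464]
tool_rot: [-0.001, -0.097, 0.995, 0.0]
contact_force: [-3.4, -1.2, 3.2]
gripper_width: 0.493
grasp_force: 83.6
```

Call:
servo_tool(motion=[-1,-0.02,0,0.037,0,-1,-0.04,0,0.073,0,-1,-0.04,0,0.073,0])

```text
time: 42.15
tool_pos: [0.4826, -0.0475, 0.2378]
tool_rot: [-0.001, -0.097, 0.995, -0.0]
contact_force: [-4.2, -0.7, 2.7]
gripper_width: 0.492
grasp_force: 83.6
```

```bash
python3 - <<'E'
from h import *
now();to(uv(.4995,-.139,.175),101.2);tilt(1)
E
```

```text
uvz [ 0.4642 -0.1403  0.2378]
t 42.15 tcp [ 0.4826 -0.0475  0.2378] psi 101.1 tz [-0.002 -0.001 -1.   ] units [-0.295  0.012  0.523] turn -0.003 F [-4.2 -0.7  2.7] w 0.492 gf 83.6
scene 194 [290. 185.]
side 192 [284. 194.]
axis u,v at tcp+25mm [0.0125 0.0008] tilt 23.8 top along axis -0.0207 rms 0.0013
```

Only the flap's outward push shows now. Continuing in.

Call:
servo_tool(motion=[-1,-0.03,0,0.06,0,-1,-0.06,0,0.115,0,-1,-0.09,0,0.17,0,-1,-0.12,0,0.22,0,-1,-0.12,0,0.22,0])

```text
time: 42.98
tool_pos: [0.497, -0.0442, 0.2102]
tool_rot: [-0.001, -0.097, 0.995, 0.0]
contact_force: [-2.7, -0.5, -2.5]
gripper_width: 0.496
grasp_force: 83.1
```

Call:
servo_tool(motion=[-1,-0.03,0,0.06,0,-1,-0.06,0,0.115,0,-1,-0.09,0,0.17,0,-1,-0.09,0,0.17,0])

```text
time: 43.48
tool_pos: [0.5077, -0.0422, 0.1899]
tool_rot: [-0.001, -0.097, 0.995, 0.0]
contact_force: [-2.4, -0.6, -2.5]
gripper_width: 0.498
grasp_force: 83.1
```

```bash
python3 - <<'E'
from h import *
now();to(uv(.512,-.139,.155),101.2)
E
```

```text
uvz [ 0.4898 -0.14    0.1899]
t 43.48 tcp [ 0.5077 -0.0422  0.1899] psi 101.1 tz [-0.002  0.    -1.   ] units [-0.185  0.008  0.291] turn -0.002 F [-2.4 -0.6 -2.5] w 0.498 gf 83.1
```

Call:
servo_tool(motion=[-1,-0.04,0,0.07,0,-1,-0.08,0,0.145,0,-1,-0.12,0,0.215,0,-1,-0.15,0,0.27,0,-1,-0.15,0,0.27,0])

```text
time: 44.1
tool_pos: [0.5253, -0.0387, 0.1575]
tool_rot: [-0.001, -0.097, 0.995, 0.0]
contact_force: [-3.0, -0.7, -2.2]
gripper_width: 0.495
grasp_force: 83.1
```

Call:
servo_tool(motion=[-1,-0.01,0,0.02,0,-1,-0.02,0,0.04,0,-1,-0.03,0,0.06,0,-1,-0.04,0,0.08,0,-1,-0.05,0,0.11,0])

```text
time: 44.72
tool_pos: [0.5317, -0.0377, 0.1455]
tool_rot: [0.0, -0.097, 0.995, -0.0]
contact_force: [-2.6, -0.3, -1.3]
gripper_width: 0.496
grasp_force: 83.2
```

```bash
cat >> h.py <<'E'
def green():
    for n in ('side','scene'):
        T=pose(n);c,d=eyes.grab_frame(n)
        P=cloud(n,d,np.ones(d.shape,bool),T);v,u=np.nonzero(d>0);col=c[v,u].astype(int)
        Q=np.c_[P[:,:2]@bx,P[:,:2]@by,P[:,2]]-M
        g=(np.linalg.norm(Q,axis=1)<.07)&(col[:,1]>col[:,2]+8)&(col.max(1)-col.min(1)>14)
        dep=Q[g]@np.array([.613,0,-.790]);print(n,g.sum(),'cap depth past face mm',np.round(np.percentile(dep,[2,10,25,50,75,98])*1000,1),col[g].mean(0).astype(int))
E
python3 - <<'E'
from h import *
now();to(uv(.512,-.139,.155),101.2);green()
E
```

```text
uvz [ 0.5143 -0.1403  0.1455]
t 44.73 tcp [ 0.5317 -0.0377  0.1455] psi 101.1 tz [ 0. -0. -1.] units [ 0.019  0.011 -0.079] turn -0.002 F [-2.6 -0.3 -1.3] w 0.496 gf 83.2
side 119 cap depth past face mm [-24.5   4.9  10.1  14.8  46.   61.1] [75 70 51]
scene 168 cap depth past face mm [-37.4   5.2   9.2  12.6  16.   52.8] [86 84 61]
```

Call:
servo_tool(motion=[-1,-0.005,0,0.009,0,-1,-0.01,0,0.018,0,-1,-0.015,0,0.026,0,-1,-0.015,0,0.026,0])

```text
time: 45.32
tool_pos: [0.5333, -0.0374, 0.1423]
tool_rot: [-0.0, -0.097, 0.995, -0.0]
contact_force: [-2.8, 0.1, -1.3]
gripper_width: 0.493
grasp_force: 83.2
```

Call:
servo_tool(motion=[-1,-0.005,0,0.009,0,-1,-0.01,0,0.018,0,-1,-0.015,0,0.026,0,-1,-0.015,0,0.026,0])

```text
time: 45.82
tool_pos: [0.5355, -0.0371, 0.1401]
tool_rot: [0.001, -0.097, 0.995, -0.0]
contact_force: [-4.0, -0.3, 3.4]
gripper_width: 0.498
grasp_force: 83.5
```

```bash
python3 - <<'E'
from h import *
now();green()
E
```

```text
uvz [ 0.5181 -0.1404  0.1401]
side 115 cap depth past face mm [-10.4  13.   16.6  20.7  47.7  63. ] [75 71 51]
scene 172 cap depth past face mm [-26.9  11.8  14.9  18.3  21.8  55.6] [86 85 61]
```

The cap is about 12 mm past the face and light contact is starting. Releasing and drawing back.

Call:
servo_tool(motion=[0.5,0,0,0,0,0.5,0,0,0,0,0.5,0,0,0,0,0.5,0,0,0,0])

```text
time: 46.42
tool_pos: [0.5346, -0.0368, 0.1388]
tool_rot: [-0.0, -0.097, 0.995, 0.0]
contact_force: [-2.8, 0.5, -0.6]
gripper_width: 0.75
grasp_force: 1.3
```

Call:
servo_tool(motion=[0.5,0.1,0,-0.2,0,0.5,0.2,0,-0.4,0,0.5,0.3,0,-0.6,0,0.5,0.45,0,-0.9,0,0.5,0.45,0,-0.95,0])

```text
time: 47.05
tool_pos: [0.4838, -0.0482, 0.2572]
tool_rot: [0.004, -0.096, 0.995, -0.002]
contact_force: [0.0, -0.9, 0.1]
gripper_width: 0.747
grasp_force: 0.0
```

Call:
servo_tool(motion=[0.5,0.3,0,-0.3,0,0.5,0.6,0,-0.5,0,0.5,0.6,0,-0.5,0,0.5,0.6,0,-0.5,0])

```text
time: 47.55
tool_pos: [0.4118, -0.0612, 0.3121]
tool_rot: [-0.0, -0.097, 0.995, 0.0]
contact_force: [-0.2, -0.3, 0.0]
gripper_width: 0.751
grasp_force: 0.0
```

```bash
python3 - <<'E'
from h import *
now();print(manip.state()['contact_force'])
for n in ('side','scene'):
    T=pose(n);c,d=eyes.grab_frame(n)
    P=cloud(n,d,np.ones(d.shape,bool),T)
    Q=np.c_[P[:,:2]@bx,P[:,:2]@by,P[:,2]]-M
    s=Q[:,0]*.79+Q[:,2]*.613;dep=Q@np.array([.613,0,-.790])
    g=(abs(s)<.024)&(abs(Q[:,1])<.068)&(abs(dep)<.1)
    print(n,g.sum(),np.round(np.percentile(dep[g],[2,25,50,75,98])*1000,1))
    for l in('spice_a','pepper_mill','honey_jar','tuna','tin_a'):
        for r in models.regions_of(n,l):
            X=cloud(n,d,r['mask'],T)
            if len(X) and r['p']>.3:print(l,round(r['p'],2),np.round(r['pixel']),np.round(np.median(X,0),3))
E
```

```text
uvz [ 0.3921 -0.1401  0.3121]
[-0.16131106 -0.28357566  0.03377344]
side 446 [-4.   0.1  2.   3.8  7.5]
spice_a 0.77 [354. 319.] [ 0.468 -0.506  0.078]
spice_a 0.57 [323. 322.] [ 0.376 -0.465  0.078]
pepper_mill 0.58 [222. 171.] [0.469 0.409 0.066]
honey_jar 0.92 [333. 272.] [ 0.522 -0.312  0.08 ]
tuna 0.78 [226. 193.] [0.419 0.258 0.035]
tuna 0.75 [292. 194.] [ 0.536 -0.041  0.203]
tin_a 0.73 [304. 279.] [ 0.421 -0.314  0.089]
scene 586 [-6.2 -1.2  1.3  3.9  9.3]
spice_a 0.7 [385. 316.] [ 0.368 -0.454  0.088]
spice_a 0.64 [414. 293.] [ 0.462 -0.498  0.08 ]
honey_jar 0.6 [363. 246.] [ 0.521 -0.303  0.093]
tuna 0.9 [199. 201.] [0.414 0.271 0.035]
tin_a 0.62 [345. 271.] [ 0.415 -0.301  0.099]
```

The flap is flush, both jars are in the bin, and the other things stand where they were. Handing in.

```bash
python3 -c "
from plant import job_done
print(job_done())"
```

```text
the job is handed in; nothing more can be done
None
```

Both green-capped spice jars went through the flap into the bin, which is shut again, and the other things on the counter haven't moved. Jar B first caught the mouth's edge with about 39 N at the wrist; I backed out, tilted it further and it went in, and the job was handed in after about 48 s.

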